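# Close up the dosing pump, load it and start it

## Robot

A 6-joint arm with a two-finger parallel gripper is mounted at the origin on the work surface. World frame = base frame: x ahead of the robot, y to its left, z up, the work surface at z = 0. Lengths are in m, angles in rad, forces in N, time in s.
With the tool pointing down it reaches from about 0.25 to 0.775 m from the base axis. Payload 4 kg.
Tool frame: the origin (TCP) lies midway between the tips of the shut fingers; the grasp point (between the pads) lies 19 mm behind it (robot.pinch_z is the distance from the TCP to the grasp point, in m); x points along the fingers, y is the direction in which the jaws open and shut, and the axes are right-handed (so a half turn about x gives the same grasp; the last joint's range is limited). The gripper opens to 94 mm and grips with 3 to 60 N. Pads are 16 mm wide; open, the fingers measure 119 mm over their backs; the gripper's body (75 mm by 177 mm) begins 78 mm behind the grasp point.
Start: joints at [1.13, 0.087, 1.371, -0, 1.684, -0.103], TCP at [0.182, 0.519, 0.206] pointing down, gripper open.
Joint ranges: [-3.1, 3.1], [-0.76, 2.03], [0.27, 2.55], [-1.08, 4.22], [0.17, 2.65], [-2.57, 2.57]. Speed limits (rad/s): [2.79, 2.79, 3.14, 3.14, 3.14, 3.14].

## Interface

Orientations are given as [roll, pitch, yaw] about the fixed x, y, z axes, in that order (R = Rz(yaw) Ry(pitch) Rx(roll)).
In Python, from bench import robot, imaging gives the robot as it stands. The module is installed in compiled form; this text tells all that it offers.
- The arm moves only by the tool drive_tool, never from a script. Its argument "commands" is a list that holds one entry, the list of rows, each a list of 4 numbers: the shift along the tool's x, y, z as a fraction of full scale, then the turn about the tool's x as a fraction of full scale. A call has 1 to 20 rows; each row shifts and turns the commanded pose from where the row before left it, along the tool's axes as they then stand; what a row does not reach is not made up. Full scale, the value 1, is 0.25 m for a shift and 360 degrees for a turn. A row lasts 1/10 s, in which the tool goes at most 50 mm and 8.59 degrees, less where a joint would pass 70% of its speed; a pose out of reach is approached as far as the arm can. A call with a number of a shift or a turn outside -1 to 1 is refused whole. A call with a gripper value outside its range is refused whole. "grip" is the opening, from 0 (shut) to 1 (fully open), set as the call begins (left out, the last holds). The fingers move at their own pace and stop on an object; the grip force is fixed at half the most. Time passes only in rows, so rows that do not move let the fingers close. It gives the time, the measured TCP pose, the force and the opening at its end, in the units of the state.
- robot.get_obs(): the state, without advancing time (a new reading comes with each control period).
- imaging.snapshot(name): name is "scene" or "top"; returns a dict with "pixels" (480x640x3 uint8, red, green, blue), "z_map" (480x640 float32, m along the optical axis (not along the pixel's ray), 0 where there is no reading), "mtx" (3x3 intrinsics, pixels), "k1" (the pictures are not rectified: a ray, as slopes to the right and down, at radius r is drawn at 1 + k1 r^2 times it, then the intrinsics apply), "extrinsics" (4x4, takes a point from world to camera coordinates). Camera axes: x right, y up, looking along -z (the intrinsics and any distortion apply to the point x, -y, -z); pixel columns grow to the right and rows downward; lengths in m; the calibration is good to about 2 mm. A picture is of the moment at which its call begins.
- robot.close_job(): hands the job in, once; it reports no verdict.
The state is a dict: "time": time; "joint_positions": joint angles; "qvel": joint speeds; "joint_torque": joint torques, N m; "tool_pos": TCP position; "ee_rot": TCP orientation; "wrist_force": force on the tool from outside, world axes, zero at the start; "wrist_torque": the same for the moment, N m; "width": finger opening in m.
Only numpy, scipy, OpenCV 4.12 (cv2) and the standard library are available. Lean on these libraries where they do the work, as an engineer would, in place of code of your own. Each camera call takes 0.05 s, during which the arm holds its last target.

## Task

The dosing pump's cover has just been put back: tighten its four wing nuts a half turn each, clockwise until they stop, in cross order (both nuts of one diagonal fully tight before you begin the other diagonal) so that the cover seats evenly. Then stand every jar whose lid matches the colour disc on the pump's foot upright in the steel tray, leaving the other jars standing where they are, and last of all press the green start button fully down. Do not disturb the dish and the carton.

Things in the scene. Friction and masses are not known exactly. Their poses are not given: they have to be found in the camera images.
- pump: Cream bench dosing pump 170 (x) x 225 (y) mm, 70 mm high, fixed. Origin: on the bench under the centre of its square steel cover. Own +y points to the console with the start button; own +x to its grey foot (70 mm square, 10 mm high, centred 119 mm from the origin), where the colour disc in force lies. Aluminium head 160 mm square, 86 mm high, under the cover; red gasket between.
- cover_center (a point): Centre of the top face of the steel cover (150 mm square, 10 mm thick; top 102 mm above the bench while slack, 99 mm seated; a round boss of 52 mm in its middle is 4 mm higher); z is its normal. Loose in a rim, pushed up by springs below. Each nut lowers its own corner by 3 mm in a half turn.
- nut1_grip (a point): Wing nut 1, at x, y = -54, +54 mm in the pump's axes. Nuts 1, 2, 3, 4 go round the cover: 1 is diagonal to 3, 2 to 4. Black bar-shaped wings 46 mm long, 10 mm thick, 24 mm high, over a round steel boss 26 mm across, 10 mm high. Point on the nut's axis, 24 mm above the cover, 10 mm below the wings' top. Own x runs along the bar to its white end, z up.
- nut1 (a joint): Turn of nut 1, rad: clockwise from above is positive and tightens. At 0 the white end points along the pump's +x; starts at 0 to 0.3 (slack), ends at a firm stop at 3.14 (tight), the white end along the pump's -x. The nut sinks 3 mm over the half turn. Resists with about 0.04 N m; stays where it is left.
- nut2_grip (a point): Wing nut 2, at x, y = +54, +54 mm in the pump's axes. Nuts 1, 2, 3, 4 go round the cover: 1 is diagonal to 3, 2 to 4. Black bar-shaped wings 46 mm long, 10 mm thick, 24 mm high, over a round steel boss 26 mm across, 10 mm high. Point on the nut's axis, 24 mm above the cover, 10 mm below the wings' top. Own x runs along the bar to its white end, z up.
- nut2 (a joint): Turn of nut 2, rad: clockwise from above is positive and tightens. At 0 the white end points along the pump's +x; starts at 0 to 0.3 (slack), ends at a firm stop at 3.14 (tight), the white end along the pump's -x. The nut sinks 3 mm over the half turn. Resists with about 0.04 N m; stays where it is left.
- nut3_grip (a point): Wing nut 3, at x, y = +54, -54 mm in the pump's axes. Nuts 1, 2, 3, 4 go round the cover: 1 is diagonal to 3, 2 to 4. Black bar-shaped wings 46 mm long, 10 mm thick, 24 mm high, over a round steel boss 26 mm across, 10 mm high. Point on the nut's axis, 24 mm above the cover, 10 mm below the wings' top. Own x runs along the bar to its white end, z up.
- nut3 (a joint): Turn of nut 3, rad: clockwise from above is positive and tightens. At 0 the white end points along the pump's +x; starts at 0 to 0.3 (slack), ends at a firm stop at 3.14 (tight), the white end along the pump's -x. The nut sinks 3 mm over the half turn. Resists with about 0.04 N m; stays where it is left.
- nut4_grip (a point): Wing nut 4, at x, y = -54, -54 mm in the pump's axes. Nuts 1, 2, 3, 4 go round the cover: 1 is diagonal to 3, 2 to 4. Black bar-shaped wings 46 mm long, 10 mm thick, 24 mm high, over a round steel boss 26 mm across, 10 mm high. Point on the nut's axis, 24 mm above the cover, 10 mm below the wings' top. Own x runs along the bar to its white end, z up.
- nut4 (a joint): Turn of nut 4, rad: clockwise from above is positive and tightens. At 0 the white end points along the pump's +x; starts at 0 to 0.3 (slack), ends at a firm stop at 3.14 (tight), the white end along the pump's -x. The nut sinks 3 mm over the half turn. Resists with about 0.04 N m; stays where it is left.
- start_top (a point): Centre of the top of the green round start button (28 mm diameter) in its black housing on the pump's console. Pressed straight down.
- start (a joint): Travel of the start button, m: 0 out, 0.006 fully down; spring, about 5 N when fully down; it comes back by itself. The pump starts at 0.0045.
- tray_in (a point): Centre of the inner floor of the low open steel supply tray, fixed to the bench: outside 220 (own x) x 90 (own y) mm, walls 5 mm thick and 18 mm high, floor 5 mm above the bench. Room for three jars in a row along its own x.
- blue1_mid (a point): Centre, half-way up, of an upright squat amber jar with a blue lid: 48 mm diameter, 50 mm high (the lid, 47 mm across, is the top 18 mm), about 100 g, low centre of mass, loose. May be absent.
- blue2_mid (a point): Centre, half-way up, of an upright squat amber jar with a blue lid: 48 mm diameter, 50 mm high (the lid, 47 mm across, is the top 18 mm), about 100 g, low centre of mass, loose. May be absent.
- blue3_mid (a point): Centre, half-way up, of an upright squat amber jar with a blue lid: 48 mm diameter, 50 mm high (the lid, 47 mm across, is the top 18 mm), about 100 g, low centre of mass, loose. May be absent.
- orange1_mid (a point): Centre, half-way up, of an upright squat amber jar with an orange lid: 48 mm diameter, 50 mm high (the lid, 47 mm across, is the top 18 mm), about 100 g, low centre of mass, loose. May be absent.
- orange2_mid (a point): Centre, half-way up, of an upright squat amber jar with an orange lid: 48 mm diameter, 50 mm high (the lid, 47 mm across, is the top 18 mm), about 100 g, low centre of mass, loose. May be absent.
- orange3_mid (a point): Centre, half-way up, of an upright squat amber jar with an orange lid: 48 mm diameter, 50 mm high (the lid, 47 mm across, is the top 18 mm), about 100 g, low centre of mass, loose. May be absent.
- disc_blue_center (a point): Centre of the blue colour disc, 48 mm diameter, 6 mm thick, fixed. One disc lies on the pump's foot and says which lid colour to load; the other lies on a grey stand of 70 mm square, out of use.
- disc_orange_center (a point): Centre of the orange colour disc, 48 mm diameter, 6 mm thick, fixed. One disc lies on the pump's foot and says which lid colour to load; the other lies on a grey stand of 70 mm square, out of use.
- dish: Bystander: round stainless bowl, 80 mm across, 35 mm high; origin under its centre. Not to be disturbed.
- carton: Bystander: pale blue carton 70 x 120 x 60 mm; origin under its centre. Not to be disturbed.
Things that resemble listed ones, but are neither listed nor needed, are in the scene too. What is shaped like the part that bears blue1_mid but pink is not meant.

How it is judged:
By the outcome, as a careful person would: the job done as asked, in the order asked, and still so for the second after the job is handed in, with the robot touching nothing.
Of blue1, blue2, blue3 only 2 to 3 are there at a start; the rules pass over those that are not, and their reading is None.
Of orange1, orange2, orange3 only 2 to 3 are there at a start; the rules pass over those that are not, and their reading is None.
At some moment in a run one of blue1, blue2, blue3, orange1, orange2, orange3 may be knocked a few centimetres aside while the robot is not near it.
It also fails if it takes over 210 s, if anything falls off the work surface, if the arm or the gripper's body presses on something with over 40 N, if the wrist force passes 120 N, or if a joint passes its speed limit or range.

## Working session

There is one attempt and no reset: what is moved stays moved. The work goes in short steps, Python scripts to look and compute and a tool call to move; the robot and the scene stay as the last step left them, time stands still between calls to the robot, and variables do not carry over. Pictures are saved under pics/ and viewed, and the job is handed in when it is done.

Besides the shell and the picture viewer there is one more tool, called by a JSON object that holds its "name" and its "arguments". drive_tool: Moves the arm, as the interface text tells. Shift numbers are shares of 0.25 m and turn numbers shares of 360 degrees, none past 1 either way. Its arguments: {"type":"object","properties":{"commands":{"type":"array","items":{"type":"array","items":{"type":"array","items":{"type":"number","minimum":-1,"maximum":1}}}},"grip":{"type":"number"}},"required":["commands"]}

```bash
mkdir -p pics; cat > h.py <<'E'
import numpy as np, cv2
from bench import robot, imaging
def snap(name,fn=None):
    s=imaging.snapshot(name)
    if fn: cv2.imwrite('pics/'+fn,cv2.cvtColor(s['pixels'],cv2.COLOR_RGB2BGR))
    return s
E
python3 - <<'E'
from h import *
s=snap('scene','s1.png');t=snap('top','t1.png')
for a in(s,t):print(a['mtx'],a['k1'],a['extrinsics'])
print(robot.get_obs(), robot.pinch_z)
E
```

```text
[[478.45166583   0.         322.60339918]
 [  0.         478.45166583 240.37786632]
 [  0.           0.           1.        ]] 0.02210481963658781 [[ 0.87268853  0.48821629 -0.0077191  -0.52967816]
 [-0.41800341  0.75516675  0.50497162  0.20127045]
 [ 0.25236458 -0.43745633  0.86310143 -1.31126498]
 [ 0.          0.          0.          1.        ]]
[[466.36413914   0.         321.79943175]
 [  0.         466.36413914 237.80520893]
 [  0.           0.           1.        ]] 0.022728742883763742 [[ 0.01686912 -0.99981061 -0.00970474 -0.00788405]
 [ 0.98937404  0.01528959  0.14458647 -0.62204057]
 [-0.1444107  -0.01204066  0.98944458 -1.23415076]
 [ 0.          0.          0.          1.        ]]
{'time': 0.1, 'joint_positions': array([ 1.12987469e+00,  8.78628156e-02,  1.37207663e+00,  1.12270049e-05,
        1.68361508e+00, -1.03074243e-01]), 'qvel': array([-0.00027708, -0.00169035, -0.00255121, -0.00080272,  0.00162632,
        0.00060089]), 'joint_torque': array([ 2.02730276e-03, -3.41253841e+01, -3.03301227e+01,  7.19489576e-02,
        3.04887362e-02, -1.14047409e-04]), 'tool_pos': array([0.18207724, 0.51846527, 0.20444466]), 'ee_rot': array([-1.67955799,  1.56883442, -2.01740412]), 'wrist_force': array([ 0.5363711 ,  0.55905575, -0.77133355]), 'wrist_torque': array([-0.00464589, -0.04087328,  0.01681253]), 'width': 0.0940588800641188} 0.0188
```

View pics/s1.png

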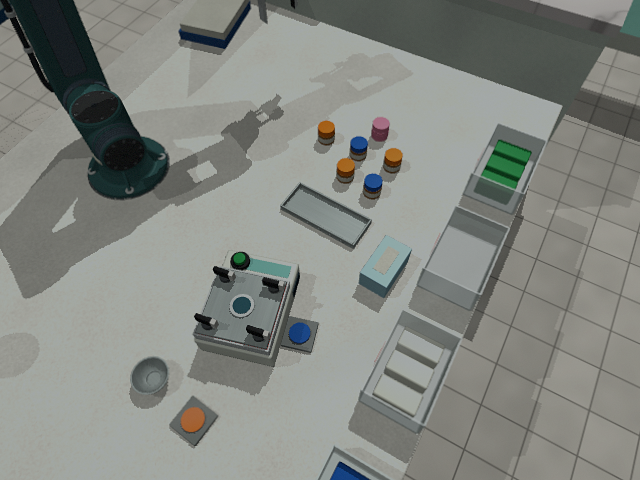

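View pics/t1.png

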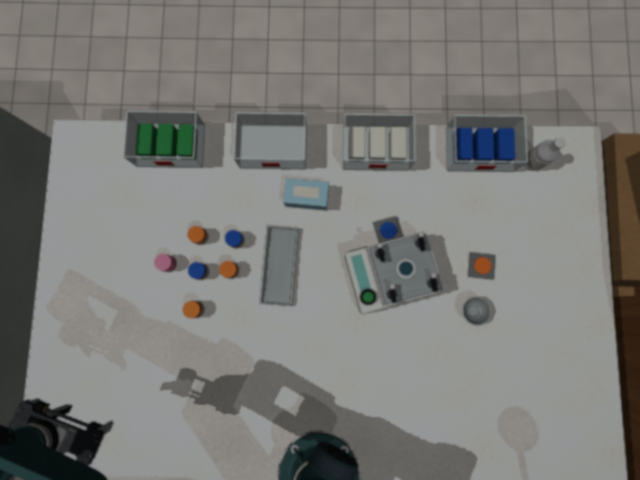

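```bash
cat >> h.py <<'E'
def ray(s,u,v):
    K=s['mtx'];k=s['k1']
    xd=np.stack([(np.asarray(u,float)-K[0,2])/K[0,0],(np.asarray(v,float)-K[1,2])/K[1,1]],-1)
    p=xd.copy()
    for _ in range(20): p=xd/(1+k*(p**2).sum(-1,keepdims=True))
    d=np.concatenate([p[...,:1],-p[...,1:],-np.ones_like(p[...,:1])],-1)
    E=s['extrinsics'];return -E[:3,:3].T@E[:3,3], d@E[:3,:3]
def at_z(s,u,v,z):
    o,d=ray(s,u,v);return o+d*((z-o[2])/d[...,2])[...,None]
def cloud(s):
    v,u=np.mgrid[0:480,0:640];o,d=ray(s,u,v);return o+d*s['z_map'][...,None]
def proj(s,P):
    E=s['extrinsics'];c=np.asarray(P)@E[:3,:3].T+E[:3,3]
    p=np.stack([c[...,0]/-c[...,2],c[...,1]/c[...,2]],-1)
    p=p*(1+s['k1']*(p**2).sum(-1,keepdims=True))
    return p@np.diag([s['mtx'][0,0],s['mtx'][1,1]])+s['mtx'][:2,2]
def blobs(s,kind,amin=25):
    hsv=cv2.cvtColor(s['pixels'],cv2.COLOR_RGB2HSV)
    r={'blue':((105,150,50),(125,255,255)),'orange':((5,150,90),(20,255,255)),'green':((55,130,40),(85,255,255))}[kind]
    m=cv2.inRange(hsv,*[np.array(x) for x in r])
    n,l,st,c=cv2.connectedComponentsWithStats(m)
    X=cloud(s);out=[]
    for i in range(1,n):
        if st[i,4]>=amin:
            q=X[l==i];zt=np.percentile(q[:,2],80);w=q[abs(q[:,2]-zt)<.006]
            mm=(l==i)&(abs(X[...,2]-zt)<.006);vv,uu=np.nonzero(mm)
            out.append((c[i].round(1),st[i,4],zt.round(4),w.mean(0).round(4),((w.max(0)-w.min(0))*1000).round()))
    return out
E
python3 - <<'E'
from h import *
for n in('scene','top'):
    s=snap(n)
    for k in('blue','orange','green'):
        for b in blobs(s,k): print(n,k,*b)
    a=s['pixels'];
    b=a[225:380,180:335] if n=='scene' else a[215:325,335:445]
    cv2.imwrite(f'pics/crop_{n}.png',cv2.resize(b,(600,600),interpolation=cv2.INTER_CUBIC)[...,::-1])
E
```

```text
scene blue [358.5 144.2] 220 0.0503 [0.5282 0.3387 0.0486] [43. 45. 10.]
scene blue [372.8 182.1] 251 0.0499 [0.6177 0.2438 0.0484] [44. 48.  9.]
scene blue [299.2 332.6] 344 0.0164 [ 0.6512 -0.1845  0.0148] [46. 46. 10.]
scene blue [346.2 473.3] 367 0.0551 [ 0.8709 -0.383   0.0537] [59. 34. 10.]
scene orange [325.9 126.7] 167 0.05 [0.4228 0.3481 0.0485] [45. 47.  9.]
scene orange [393.3 154.7] 188 0.0503 [0.6268 0.3473 0.0485] [45. 47.  8.]
scene orange [345.5 164.8] 195 0.0501 [0.5322 0.2563 0.0487] [43. 45.  9.]
scene orange [192.3 419.5] 440 0.016 [ 0.5561 -0.4442  0.0145] [46. 46. 10.]
scene green [506.4 163.4] 1418 0.0547 [0.8954 0.4592 0.0532] [ 88. 141.  10.]
scene green [239.2 258.2] 128 0.0922 [ 0.4635 -0.1223  0.0907] [27. 28. 10.]
top blue [475.9 143.5] 1061 0.0572 [ 0.8931 -0.4209  0.0555] [ 91. 102.  12.]
top blue [504.8 144.2] 546 0.057 [ 0.8932 -0.5054  0.0555] [88. 45. 11.]
top blue [388.1 230. ] 197 0.0178 [ 0.6513 -0.1831  0.0161] [41. 43. 11.]
top blue [233.4 238.1] 186 0.0523 [0.6171 0.2445 0.0505] [39. 41. 10.]
top blue [196.7 270.3] 195 0.0525 [0.5279 0.3395 0.0508] [38. 43. 11.]
top orange [196.  234.1] 199 0.0521 [0.6265 0.347  0.0506] [39. 43. 12.]
top orange [482.3 265.2] 219 0.0182 [ 0.5563 -0.4423  0.0164] [44. 44. 10.]
top orange [227.9 269. ] 205 0.0521 [0.5327 0.256  0.0506] [38. 42. 12.]
top orange [191.6 309.1] 207 0.0522 [0.4237 0.3474 0.0506] [37. 42. 12.]
top green [144.6 139.1] 461 0.0573 [0.8931 0.5041 0.0555] [89. 44. 11.]
top green [164.1 139.8] 517 0.0571 [0.8929 0.4478 0.0555] [86. 44. 11.]
top green [184.2 139.9] 467 0.0573 [0.8931 0.3915 0.0556] [87. 42. 11.]
top green [367.9 296.4] 106 0.0934 [ 0.4642 -0.1196  0.092 ] [26. 24. 11.]
```

View pics/crop_scene.png

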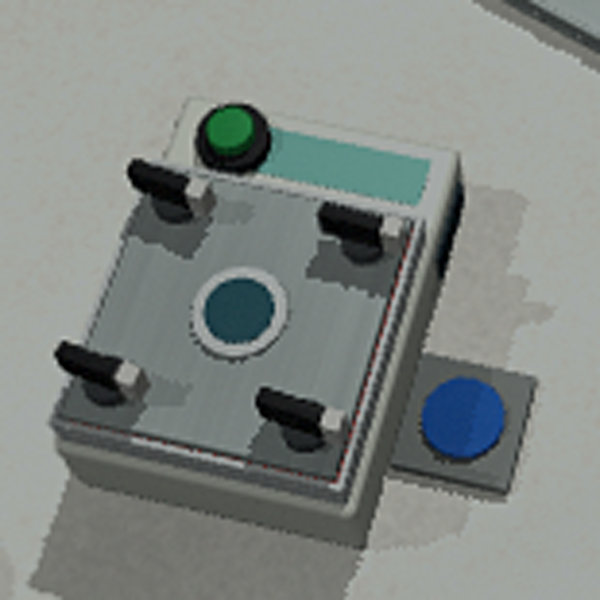

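View pics/crop_top.png

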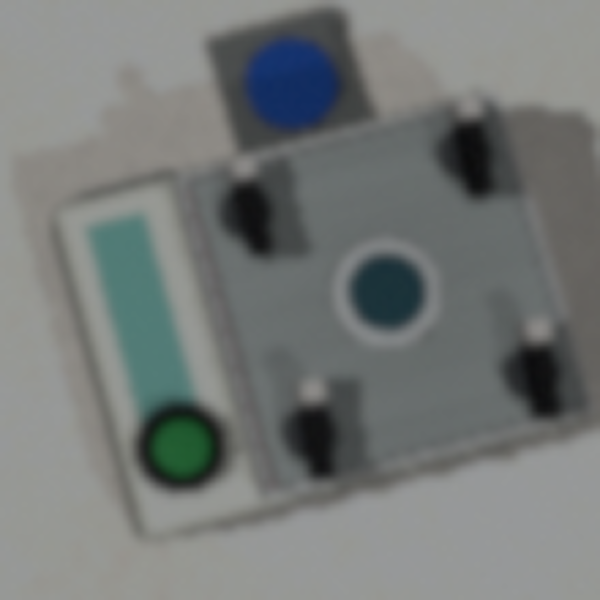

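```bash
cat > pump.py <<'E'
from h import *
def pump(verbose=True):
    R={}
    for n in('scene','top'):
        s=snap(n);X=cloud(s)
        m=(abs(X[...,0]-.54)<.17)&(abs(X[...,1]+.21)<.17)&(X[...,2]>.096)&(X[...,2]<.108)
        m=m.astype(np.uint8);nn,l,st,c=cv2.connectedComponentsWithStats(m)
        i=1+np.argmax(st[1:,4]);q=X[l==i]
        rect=cv2.minAreaRect(q[:,:2].astype(np.float32)*1000)
        if verbose: print(n,'cover rect',rect,'z',np.median(q[:,2]))
        R[n]=(s,X,rect)
        # boss teal
        hsv=cv2.cvtColor(s['pixels'],cv2.COLOR_RGB2HSV)
        cc=np.array(rect[0])/1000
        near=np.hypot(X[...,0]-cc[0],X[...,1]-cc[1])<.035
        t=near&(hsv[...,1]>100)&(hsv[...,2]<140)
        if t.any(): 
            v,u=np.nonzero(t);print(n,'boss',u.mean(),v.mean(),at_z(s,u.mean(),v.mean(),.106))
        w=(np.hypot(X[...,0]-cc[0],X[...,1]-cc[1])<.12)&(X[...,2]>.118)&(X[...,2]<.16)
        nn,l,st,c=cv2.connectedComponentsWithStats(w.astype(np.uint8))
        for i in range(1,nn):
            if st[i,4]>15:
                q=X[l==i];p=q[q[:,2]>q[:,2].max()-.012]
                r=cv2.minAreaRect((p[:,:2]*1000).astype(np.float32))
                print(n,'nut px',c[i].round(1),st[i,4],'mean',p.mean(0).round(4),'zmax',q[:,2].max().round(4),'rect',r)
    return R
if __name__=='__main__': pump()
E
python3 pump.py
```

```text
scene cover rect ((536.5699462890625, -216.3099365234375), (160.27281188964844, 160.4332275390625), 15.826864242553711) z 0.10080352575967139
scene boss 241.24017467248908 304.75545851528386 [ 0.53643214 -0.21662557  0.106     ]
scene nut px [223.7 272.3] 153 mean [ 0.4722 -0.1802  0.1339] zmax 0.1395 rect ((470.5513610839844, -179.7232666015625), (45.96879959106445, 11.386387825012207), 8.138046264648438)
scene nut px [273.1 282.7] 164 mean [ 0.5749 -0.1507  0.1336] zmax 0.1399 rect ((574.267822265625, -149.94659423828125), (45.4453010559082, 12.034021377563477), 14.433505058288574)
scene nut px [205.8 319.7] 164 mean [ 0.5013 -0.2834  0.1341] zmax 0.1396 rect ((500.28607177734375, -282.9794921875), (45.303985595703125, 10.920154571533203), 8.078813552856445)
scene nut px [257.6 331.4] 172 mean [ 0.6049 -0.2538  0.134 ] zmax 0.1404 rect ((603.3139038085938, -253.61550903320312), (46.90422058105469, 10.96384334564209), 10.38583755493164)
top cover rect ((538.7821044921875, -215.81703186035156), (159.65870666503906, 162.54678344726562), 15.966736793518066) z 0.10203798994235336
top boss 405.7916666666667 268.0416666666667 [ 0.53772375 -0.21659989  0.106     ]
top nut px [420.6 240.7] 102 mean [ 0.6064 -0.2511  0.1356] zmax 0.1416 rect ((605.8076171875, -251.1015625), (44.91004180908203, 11.606130599975586), 6.410403251647949)
top nut px [380.1 251.8] 92 mean [ 0.5758 -0.1478  0.1356] zmax 0.1402 rect ((575.7548217773438, -148.43548583984375), (45.76826858520508, 10.529637336730957), 14.63800048828125)
top nut px [433.2 281.9] 105 mean [ 0.502  -0.2809  0.1354] zmax 0.141 rect ((501.74005126953125, -281.63348388671875), (46.00236129760742, 11.791997909545898), 8.26590633392334)
top nut px [392.1 293.3] 89 mean [ 0.4718 -0.1776  0.1359] zmax 0.1415 rect ((471.906005859375, -178.0749969482422), (45.05563735961914, 10.669607162475586), 9.676188468933105)
```

```bash
cat >> h.py <<'E'
from scipy.spatial.transform import Rotation as Ro
def pose():
    o=robot.get_obs();return np.array(o['tool_pos']),Ro.from_euler('xyz',o['ee_rot']).as_matrix(),o
def go(x,y,z,yaw=None):
    """yaw deg: direction of tool y in world (mod 180). prints turn, and shift shares in axes now & after the turn"""
    p,R,o=pose();cur=np.degrees(np.arctan2(R[1,1],R[0,1]))
    print('p',p.round(4),'yaw',cur.round(2),'q',np.array(o['joint_positions']).round(3),'w',round(o['width'],4),'F',np.array(o['wrist_force']).round(1),'T',np.array(o['wrist_torque']).round(3),'t',o['time'],'xaxis',R[:,0].round(4))
    d=np.array([x,y,z])-p
    print('shift now',(d@R/.25).round(4))
    if yaw is not None:
        for k in(0,180,-180,360,-360):
            # positive turn about tool x (down) lowers yaw
            t=cur-(yaw+k)
            if abs(t)<290:
                R2=R@Ro.from_euler('x',t,degrees=True).as_matrix()
                print('turn',round(t,2),'deg = share',round(t/360,4),'j6 would? shift after turn',(d@R2/.25).round(4))
E
python3 - <<'E'
from h import *
go(.4707,-.179,.2,99)
E
```

```text
p [0.1822 0.5188 0.2051] yaw 70.64 q [ 1.13   0.087  1.371 -0.     1.684 -0.103] w 0.0944 F [-0.5  0.1 -0.6] T [-0.015  0.064  0.01 ] t 0.3 xaxis [-3.e-04 -7.e-04 -1.e+00]
shift now [ 0.0218 -2.2508  2.0138]
turn -28.36 deg = share -0.0788 j6 would? shift after turn [ 0.0218 -2.9372  0.7032]
turn -208.36 deg = share -0.5788 j6 would? shift after turn [ 0.0218  2.9372 -0.7032]
turn 151.64 deg = share 0.4212 j6 would? shift after turn [ 0.0218  2.9372 -0.7032]
```

{"name": "drive_tool", "arguments": {"commands": [[[0, 0, 0, -0.0197], [0, 0, 0, -0.0197], [0, 0, 0, -0.0197], [0, 0, 0, -0.0197], [0, -0.147, 0.035, 0], [0, -0.147, 0.035, 0], [0, -0.147, 0.035, 0], [0, -0.147, 0.035, 0], [0, -0.147, 0.035, 0], [0, -0.147, 0.035, 0], [0, -0.147, 0.035, 0], [0, -0.147, 0.035, 0], [0, -0.147, 0.035, 0], [0, -0.147, 0.035, 0]]], "grip": 0.45}}

```text
time: 1.7
tool_pos: [0.3265, 0.1683, 0.2057]
ee_rot: [0.232, 1.57, 0.39]
wrist_force: [1.2, -0.0, -0.0]
width: 0.0423
```

```bash
python3 -c "
from h import *
go(.4707,-.179,.16,99)"
```

```text
p [0.3265 0.1683 0.2057] yaw 99.04 q [ 0.321 -0.333  1.746  0.     1.728 -1.407] w 0.0423 F [ 1.2 -0.  -0. ] T [ 0.06  -0.04   0.065] t 1.7 xaxis [ 1.e-03  4.e-04 -1.e+00]
shift now [ 0.1827 -1.4626  0.3512]
turn 0.04 deg = share 0.0001 j6 would? shift after turn [ 0.1827 -1.4623  0.3521]
turn -179.96 deg = share -0.4999 j6 would? shift after turn [ 0.1827  1.4623 -0.3521]
turn 180.04 deg = share 0.5001 j6 would? shift after turn [ 0.1827  1.4623 -0.3521]
```

{"name": "drive_tool", "arguments": {"commands": [[[0, -0.1462, 0.0352, 0], [0, -0.1462, 0.0352, 0], [0, -0.1462, 0.0352, 0], [0, -0.1462, 0.0352, 0], [0, -0.1462, 0.0352, 0], [0, -0.1462, 0.0352, 0], [0, -0.1462, 0.0352, 0], [0, -0.1462, 0.0352, 0], [0, -0.1462, 0.0352, 0], [0, -0.1462, 0.0352, 0], [0.09, 0, 0, 0], [0.08, 0, 0, 0], [0, 0, 0, 0], [0, 0, 0, 0]]]}}

```text
time: 3.1
tool_pos: [0.4703, -0.1774, 0.163]
ee_rot: [2.347, 1.57, 2.504]
wrist_force: [0.1, 0.5, -0.7]
width: 0.0421
```

```bash
python3 - <<'E'
from h import *
go(.4708,-.1790,.1165,99)
s=snap('scene');a=s['pixels'][180:340,140:300]
cv2.imwrite('pics/n1.png',cv2.resize(a,(600,600),interpolation=cv2.INTER_CUBIC)[...,::-1])
E
```

```text
p [ 0.4703 -0.1774  0.163 ] yaw 99.01 q [-0.474 -0.006  1.551  0.     1.597 -2.202] w 0.0421 F [ 0.1  0.5 -0.7] T [ 0.035 -0.017 -0.047] t 3.1 xaxis [-6.e-04  4.e-04 -1.e+00]
shift now [ 0.186  -0.0068  0.0011]
turn 0.01 deg = share 0.0 j6 would? shift after turn [ 0.186  -0.0068  0.0011]
turn -179.99 deg = share -0.5 j6 would? shift after turn [ 0.186   0.0068 -0.0011]
turn 180.01 deg = share 0.5 j6 would? shift after turn [ 0.186   0.0068 -0.0011]
```

View pics/n1.png

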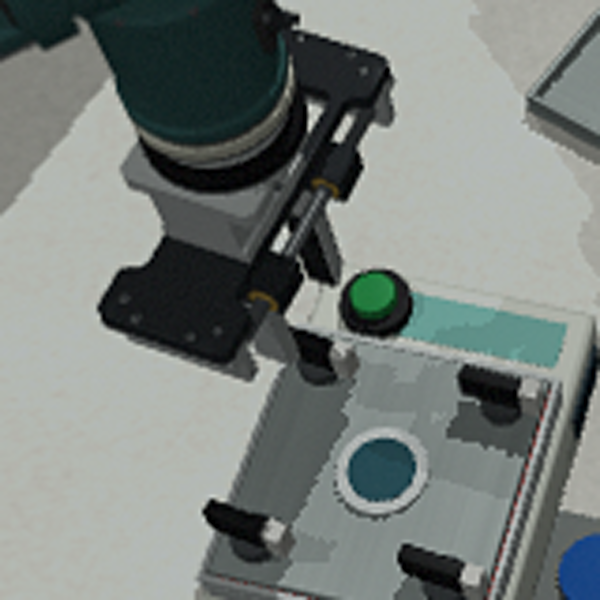

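{"name": "drive_tool", "arguments": {"commands": [[[0.06, -0.0068, 0.0012, 0], [0.06, 0, 0, 0], [0.036, 0, 0, 0], [0.03, 0, 0, 0], [0, 0, 0, 0], [0, 0, 0, 0]]]}}

```text
time: 3.75
tool_pos: [0.4712, -0.1792, 0.1167]
ee_rot: [-0.506, 1.57, -0.348]
wrist_force: [0.5, -0.2, -1.1]
width: 0.0426
```

{"name": "drive_tool", "arguments": {"commands": [[[0, 0, 0, 0], [0, 0, 0, 0], [0, 0, 0, 0], [0, 0, 0, 0], [0, 0, 0, 0], [0, 0, 0, 0], [0, 0, 0, 0], [0, 0, 0, 0]]], "grip": 0}}

```text
time: 4.55
tool_pos: [0.4711, -0.1789, 0.1167]
ee_rot: [0.919, 1.57, 1.076]
wrist_force: [-0.4, 2.0, 2.5]
width: 0.0098
```

```bash
python3 - <<'E'
from h import *
go(.4708,-.1790,.1165,-83)
s=snap('scene');a=s['pixels'][180:340,140:300]
cv2.imwrite('pics/n1b.png',cv2.resize(a,(600,600),interpolation=cv2.INTER_CUBIC)[...,::-1])
E
```

```text
p [ 0.4711 -0.1789  0.1167] yaw 99.02 q [-4.760e-01  2.000e-02  1.619e+00  1.000e-03  1.503e+00 -2.204e+00] w 0.0098 F [-0.4  2.   2.5] T [0.326 0.122 0.003] t 4.55 xaxis [ 3.e-04  5.e-04 -1.e+00]
shift now [ 0.0007 -0.0003 -0.0013]
turn 182.02 deg = share 0.5056 j6 would? shift after turn [0.0007 0.0003 0.0012]
turn 2.02 deg = share 0.0056 j6 would? shift after turn [ 0.0007 -0.0003 -0.0012]
turn -177.98 deg = share -0.4944 j6 would? shift after turn [0.0007 0.0003 0.0012]
```

View pics/n1b.png

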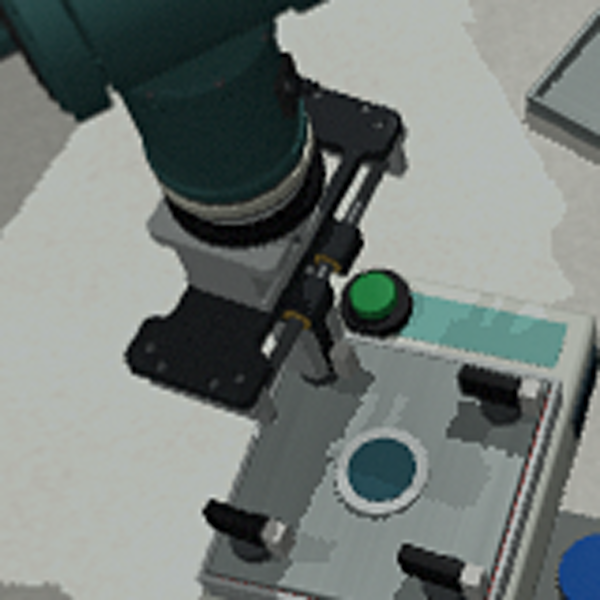

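{"name": "drive_tool", "arguments": {"commands": [[[0.0006, 0, 0, 0.0225], [0.0006, 0, 0, 0.0225], [0.0006, 0, 0, 0.0225], [0.0006, 0, 0, 0.0225], [0.0006, 0, 0, 0.0225], [0.0006, 0, 0, 0.0225], [0.0006, 0, 0, 0.0225], [0.0006, 0, 0, 0.0225], [0.0006, 0, 0, 0.0225], [0.0006, 0, 0, 0.0225], [0.0006, 0, 0, 0.0225], [0.0006, 0, 0, 0.0225], [0.0006, 0, 0, 0.0225], [0.0006, 0, 0, 0.0225], [0.0006, 0, 0, 0.0225], [0.0006, 0, 0, 0.0225], [0.0006, 0, 0, 0.0225], [0.0006, 0, 0, 0.0225], [0.0006, 0, 0, 0.0225], [0.0006, 0, 0, 0.0225]]]}}

```text
time: 6.6
tool_pos: [0.4691, -0.1795, 0.114]
ee_rot: [-0.308, 1.566, -2.984]
wrist_force: [-6.2, 1.6, 5.5]
width: 0.0093
```

```bash
python3 - <<'E'
from h import *
go(.4708,-.1790,.1137,-74)
E
```

```text
p [ 0.4691 -0.1795  0.114 ] yaw -63.32 q [-0.477  0.021  1.623 -0.003  1.501  0.629] w 0.0093 F [-6.2  1.6  5.5] T [0.141 1.254 0.08 ] t 6.6 xaxis [-4.3e-03 -7.0e-04 -1.0e+00]
shift now [ 0.0011  0.0012 -0.0071]
turn 10.68 deg = share 0.0297 j6 would? shift after turn [ 0.0011 -0.0001 -0.0072]
turn -169.32 deg = share -0.4703 j6 would? shift after turn [0.0011 0.0001 0.0072]
turn 190.68 deg = share 0.5297 j6 would? shift after turn [0.0011 0.0001 0.0072]
```

{"name": "drive_tool", "arguments": {"commands": [[[0.0004, 0, 0, 0.0075], [0.0004, 0, 0, 0.0075], [0.0003, 0, 0, 0.0075], [0, 0, 0, 0.0075], [0, 0, 0, 0.006], [0, 0, 0, 0.006], [0, 0, 0, 0]]]}}

```text
time: 7.3
tool_pos: [0.469, -0.1794, 0.1138]
ee_rot: [-0.079, 1.566, -3.013]
wrist_force: [-6.5, 1.5, 6.6]
width: 0.01
```

```bash
python3 - <<'E'
from h import *
go(.4708,-.1790,.1137,-74)
E
```

```text
p [ 0.469  -0.1794  0.1138] yaw -78.06 q [-0.476  0.021  1.624 -0.003  1.501  0.886] w 0.01 F [-6.5  1.5  6.6] T [0.198 1.363 0.586] t 7.3 xaxis [-4.5e-03 -6.0e-04 -1.0e+00]
shift now [ 0.0003  0.0001 -0.0073]
turn -4.06 deg = share -0.0113 j6 would? shift after turn [ 0.0003  0.0006 -0.0073]
turn -184.06 deg = share -0.5113 j6 would? shift after turn [ 0.0003 -0.0006  0.0073]
turn 175.94 deg = share 0.4887 j6 would? shift after turn [ 0.0003 -0.0006  0.0073]
```

{"name": "drive_tool", "arguments": {"commands": [[[0, 0, 0, 0], [0, 0, 0, 0], [0, 0, 0, 0], [0, 0, 0, 0], [0, 0, 0, 0], [-0.08, 0, 0, 0], [-0.12, 0, 0, 0], [-0.1, 0, 0, 0], [0, 0, 0, 0]]], "grip": 0.45}}

```text
time: 8.2
tool_pos: [0.4732, -0.1802, 0.1925]
ee_rot: [2.469, 1.562, -0.465]
wrist_force: [-0.1, 0.1, 0.2]
width: 0.0422
```

```bash
python3 - <<'E'
from h import *
go(.6043,-.2528,.17,98.5)
s=snap('scene');a=s['pixels'][180:340,140:300]
cv2.imwrite('pics/n1c.png',cv2.resize(a,(600,600),interpolation=cv2.INTER_CUBIC)[...,::-1])
E
```

```text
p [ 0.4732 -0.1802  0.1925] yaw -78.11 q [-0.476 -0.014  1.501  0.     1.646  0.887] w 0.0422 F [-0.1  0.1  0.2] T [-0.061  0.158 -0.013] t 8.2 xaxis [ 0.0077 -0.0038 -1.    ]
shift now [ 0.0953  0.3917 -0.4527]
turn -176.61 deg = share -0.4906 j6 would? shift after turn [ 0.0953 -0.3642  0.4751]
turn 3.39 deg = share 0.0094 j6 would? shift after turn [ 0.0953  0.3642 -0.4751]
turn 183.39 deg = share 0.5094 j6 would? shift after turn [ 0.0953 -0.3642  0.4751]
```

View pics/n1c.png

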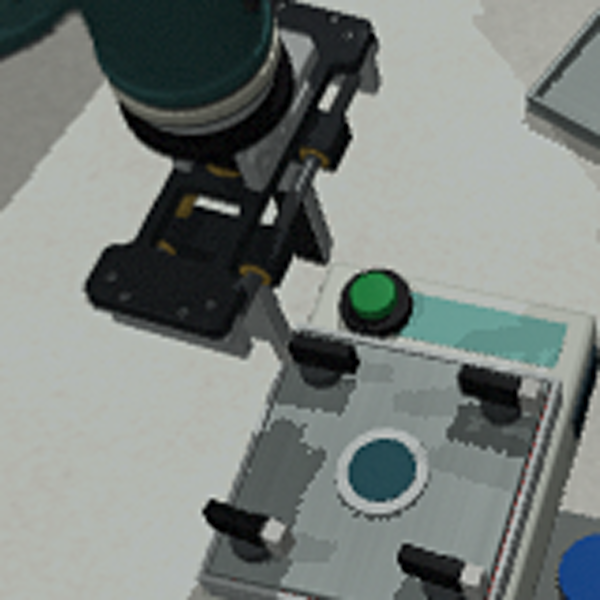

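{"name": "drive_tool", "arguments": {"commands": [[[0, 0, 0, -0.0234], [0, 0, 0, -0.0234], [0, 0, 0, -0.0234], [0, 0, 0, -0.0234], [0, 0, 0, -0.0234], [0, 0, 0, -0.0234], [0, 0, 0, -0.0234], [0, 0, 0, -0.0234], [0, 0, 0, -0.0234], [0, 0, 0, -0.0234], [0, 0, 0, -0.0234], [0, 0, 0, -0.0234], [0, 0, 0, -0.0234], [0, 0, 0, -0.0234], [0, 0, 0, -0.0234], [0, 0, 0, -0.0234], [0, 0, 0, -0.0234], [0, 0, 0, -0.0234], [0, 0, 0, -0.0234], [0, 0, 0, -0.0234]]]}}

```text
time: 10.25
tool_pos: [0.4702, -0.1787, 0.1858]
ee_rot: [2.631, 1.567, 2.643]
wrist_force: [-0.4, -0.6, 0.1]
width: 0.0424
```

{"name": "drive_tool", "arguments": {"commands": [[[0, 0, 0, -0.0226], [0, -0.0911, 0.1188, 0], [0, -0.0911, 0.1188, 0], [0, -0.0911, 0.1188, 0], [0, -0.0911, 0.1188, 0], [0.08, 0, 0, 0], [0, 0, 0, 0], [0, 0, 0, 0]]]}}

```text
time: 11.05
tool_pos: [0.6008, -0.251, 0.1658]
ee_rot: [2.49, 1.566, 2.638]
wrist_force: [-0.6, 0.1, 0.9]
width: 0.0421
```

```bash
python3 - <<'E'
from h import *
go(.6043,-.2528,.1165,98.5)
E
```

```text
p [ 0.6008 -0.251   0.1658] yaw 98.51 q [-0.483  0.327  1.166  0.     1.654 -2.202] w 0.0421 F [-0.6  0.1  0.9] T [ 0.022 -0.013  0.002] t 11.05 xaxis [-0.0041  0.0023 -1.    ]
shift now [ 0.1972 -0.0096  0.0134]
turn 0.01 deg = share 0.0 j6 would? shift after turn [ 0.1972 -0.0096  0.0134]
turn -179.99 deg = share -0.5 j6 would? shift after turn [ 0.1972  0.0096 -0.0134]
turn 180.01 deg = share 0.5 j6 would? shift after turn [ 0.1972  0.0096 -0.0134]
```

{"name": "drive_tool", "arguments": {"commands": [[[0, 0, 0, 0], [0, 0, 0, 0], [0, 0, 0, 0]]]}}

```text
time: 11.35
tool_pos: [0.602, -0.2516, 0.1697]
ee_rot: [-0.593, 1.569, -0.444]
wrist_force: [-0.3, -0.2, -0.1]
width: 0.0425
```

```bash
python3 - <<'E'
from h import *
go(.6043,-.2528,.1165,98.5)
s=snap('scene');a=s['pixels'][240:400,180:340]
cv2.imwrite('pics/n3.png',cv2.resize(a,(600,600),interpolation=cv2.INTER_CUBIC)[...,::-1])
E
```

```text
p [ 0.602  -0.2516  0.1697] yaw 98.52 q [-0.483  0.323  1.163  0.     1.653 -2.202] w 0.0425 F [-0.3 -0.2 -0.1] T [ 0.041  0.024 -0.009] t 11.35 xaxis [ 2.e-03 -9.e-04 -1.e+00]
shift now [ 0.2127 -0.0059  0.0079]
turn 0.02 deg = share 0.0 j6 would? shift after turn [ 0.2127 -0.0059  0.0079]
turn -179.98 deg = share -0.5 j6 would? shift after turn [ 0.2127  0.0059 -0.0079]
turn 180.02 deg = share 0.5 j6 would? shift after turn [ 0.2127  0.0059 -0.0079]
```

View pics/n3.png

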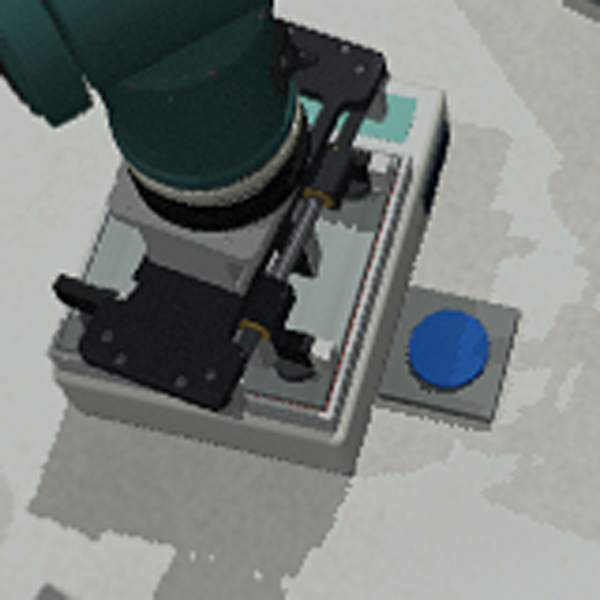

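{"name": "drive_tool", "arguments": {"commands": [[[0.06, -0.0059, 0.0079, 0], [0.06, 0, 0, 0], [0.05, 0, 0, 0], [0.03, 0, 0, 0], [0.01, 0, 0, 0], [0, 0, 0, 0], [0, 0, 0, 0], [0, 0, 0, 0]]]}}

```text
time: 12.2
tool_pos: [0.6046, -0.2531, 0.1167]
ee_rot: [-0.597, 1.569, -0.449]
wrist_force: [0.2, -0.6, -0.5]
width: 0.0425
```

```bash
python3 - <<'E'
from h import *
go(.6043,-.2528,.1165,98.5)
E
```

```text
p [ 0.6046 -0.2531  0.1167] yaw 98.51 q [-0.483  0.35   1.234  0.     1.556 -2.202] w 0.0425 F [ 0.2 -0.6 -0.5] T [ 0.025 -0.042  0.019] t 12.2 xaxis [ 1.5e-03 -7.0e-04 -1.0e+00]
shift now [ 0.0006  0.0014 -0.0011]
turn 0.01 deg = share 0.0 j6 would? shift after turn [ 0.0006  0.0014 -0.0011]
turn -179.99 deg = share -0.5 j6 would? shift after turn [ 0.0006 -0.0014  0.0011]
turn 180.01 deg = share 0.5 j6 would? shift after turn [ 0.0006 -0.0014  0.0011]
```

{"name": "drive_tool", "arguments": {"commands": [[[0, 0, 0, 0], [0, 0, 0, 0], [0, 0, 0, 0], [0, 0, 0, 0], [0, 0, 0, 0], [0, 0, 0, 0], [0, 0, 0, 0]]], "grip": 0}}

```text
time: 12.9
tool_pos: [0.6042, -0.2529, 0.1157]
ee_rot: [-0.653, 1.571, -0.504]
wrist_force: [-0.5, 0.3, 0.1]
width: 0.0098
```

{"name": "drive_tool", "arguments": {"commands": [[[0.0006, 0, 0, 0.0225], [0.0006, 0, 0, 0.0225], [0.0006, 0, 0, 0.0225], [0.0006, 0, 0, 0.0225], [0.0006, 0, 0, 0.0225], [0.0006, 0, 0, 0.0225], [0.0006, 0, 0, 0.0225], [0.0006, 0, 0, 0.0225], [0.0006, 0, 0, 0.0225], [0.0006, 0, 0, 0.0225], [0.0006, 0, 0, 0.0225], [0.0006, 0, 0, 0.0225], [0.0006, 0, 0, 0.0225], [0.0006, 0, 0, 0.0225], [0.0006, 0, 0, 0.0225], [0.0006, 0, 0, 0.0225], [0.0006, 0, 0, 0.0225], [0.0006, 0, 0, 0.0225], [0.0006, 0, 0, 0.0225], [0.0006, 0, 0, 0.0225]]]}}

```text
time: 14.9
tool_pos: [0.603, -0.2533, 0.113]
ee_rot: [-0.179, 1.568, -2.864]
wrist_force: [-2.9, -1.0, 1.8]
width: 0.0097
```

{"name": "drive_tool", "arguments": {"commands": [[[0.0004, 0, 0, 0.0075], [0.0004, 0, 0, 0.0075], [0.0003, 0, 0, 0.0075], [0, 0, 0, 0.0075], [0, 0, 0, 0.006], [0, 0, 0, 0.006], [0, 0, 0, 0]]]}}

```text
time: 15.6
tool_pos: [0.603, -0.2532, 0.1129]
ee_rot: [0.064, 1.568, -2.878]
wrist_force: [-4.6, -0.4, 3.2]
width: 0.0101
```

```bash
python3 - <<'E'
from h import *
go(.6043,-.2528,.1165,-74)
E
```

```text
p [ 0.603  -0.2532  0.1129] yaw -78.56 q [-0.483  0.351  1.239 -0.002  1.553  0.888] w 0.0101 F [-4.6 -0.4  3.2] T [-0.157  0.976  0.502] t 15.6 xaxis [-2.4e-03 -7.0e-04 -1.0e+00]
shift now [-0.0146 -0.0006 -0.0054]
turn -4.56 deg = share -0.0127 j6 would? shift after turn [-0.0146 -0.0002 -0.0055]
turn -184.56 deg = share -0.5127 j6 would? shift after turn [-0.0146  0.0002  0.0055]
turn 175.44 deg = share 0.4873 j6 would? shift after turn [-0.0146  0.0002  0.0055]
```

{"name": "drive_tool", "arguments": {"commands": [[[0, 0, 0, 0], [0, 0, 0, 0], [0, 0, 0, 0], [0, 0, 0, 0], [0, 0, 0, 0], [-0.08, 0, 0, 0], [-0.1, 0, 0, 0], [-0.08, 0, 0, 0], [0, 0, 0, -0.02], [0, 0, 0, -0.0234], [0, 0, 0, -0.0234], [0, 0, 0, -0.0234], [0, 0, 0, -0.0234], [0, 0, 0, -0.0234], [0, 0, 0, -0.0234], [0, 0, 0, -0.0234], [0, 0, 0, -0.0234], [0, 0, 0, -0.0234], [0, 0, 0, -0.0234], [0, 0, 0, -0.0234]]], "grip": 0.45}}

```text
time: 17.6
tool_pos: [0.6043, -0.2528, 0.1773]
ee_rot: [1.842, 1.571, 0.648]
wrist_force: [-1.3, -0.1, 1.1]
width: 0.042
```

```bash
python3 - <<'E'
from h import *
go(.5745,-.1492,.17,104.5)
E
python3 pump.py
```

```text
p [ 0.6043 -0.2528  0.1773] yaw 21.61 q [-0.483  0.329  1.14   0.     1.672 -0.86 ] w 0.042 F [-1.3 -0.1  1.1] T [-0.009  0.041 -0.008] t 17.6 xaxis [ 2.e-04  1.e-04 -1.e+00]
shift now [ 0.0294  0.0418 -0.4291]
turn -82.89 deg = share -0.2303 j6 would? shift after turn [ 0.0294  0.4309 -0.0116]
turn -262.89 deg = share -0.7303 j6 would? shift after turn [ 0.0294 -0.4309  0.0116]
turn 97.11 deg = share 0.2697 j6 would? shift after turn [ 0.0294 -0.4309  0.0116]
turn 277.11 deg = share 0.7697 j6 would? shift after turn [ 0.0294  0.4309 -0.0116]
scene cover rect ((549.0527954101562, -260.2174072265625), (160.114990234375, 69.5350112915039), 15.949113845825195) z 0.0981744868438516
scene boss 165.22380952380954 200.32698412698412 [ 0.23246649 -0.08443105  0.106     ]
scene nut px [269.7 279.7] 41 mean [ 0.567  -0.1498  0.1344] zmax 0.1384 rect ((568.55859375, -149.80577087402344), (33.33397674560547, 7.183782577514648), 13.750412940979004)
scene nut px [206.1 320. ] 158 mean [ 0.503  -0.2836  0.1335] zmax 0.1379 rect ((500.7385559082031, -282.6024169921875), (45.57447814941406, 11.173298835754395), 7.470356464385986)
scene nut px [257.1 331.5] 167 mean [ 0.6035 -0.2544  0.1307] zmax 0.1355 rect ((602.9722900390625, -253.22463989257812), (45.930992126464844, 12.054783821105957), 15.256330490112305)
top cover rect ((534.7013549804688, -198.33102416992188), (158.47975158691406, 126.38720703125), 15.773934364318848) z 0.09959706195394524
top boss 432.0 230.5 [ 0.63690082 -0.28562167  0.106     ]
top nut px [380.1 252. ] 92 mean [ 0.5763 -0.1479  0.1353] zmax 0.1411 rect ((576.0292358398438, -148.55563354492188), (45.57636642456055, 10.936084747314453), 15.471664428710938)
top nut px [433.1 280.1] 84 mean [ 0.5059 -0.2805  0.136 ] zmax 0.1424 rect ((503.8681335449219, -280.99932861328125), (41.2154426574707, 10.963271141052246), 8.257543563842773)
```

{"name": "drive_tool", "arguments": {"commands": [[[0, 0, 0, -0.023], [0, 0, 0, -0.023], [0, 0, 0, -0.023], [0, 0, 0, -0.023], [0, 0, 0, -0.023], [0, 0, 0, -0.023], [0, 0, 0, -0.023], [0, 0, 0, -0.023], [0, 0, 0, -0.023], [0, 0, 0, -0.0233], [0, 0.1077, -0.003, 0], [0, 0.1077, -0.003, 0], [0, 0.1077, -0.003, 0], [0.02, 0.1077, -0.003, 0], [0, 0, 0, 0], [0, 0, 0, 0], [0, 0, 0, 0], [0, 0, 0, 0]]]}}

```text
time: 19.5
tool_pos: [0.5752, -0.1502, 0.1724]
ee_rot: [-1.132, 1.57, -0.887]
wrist_force: [0.2, 0.0, 0.4]
width: 0.0424
```

```bash
python3 - <<'E'
from h import *
go(.5745,-.1492,.1165,104.6)
E
```

```text
p [ 0.5752 -0.1502  0.1724] yaw 104.05 q [-0.351  0.194  1.316 -0.     1.631 -2.167] w 0.0424 F [0.2 0.  0.4] T [ 0.019 -0.005  0.033] t 19.5 xaxis [ 3.e-04 -3.e-04 -1.e+00]
shift now [ 0.2238  0.0048 -0.0017]
turn -0.55 deg = share -0.0015 j6 would? shift after turn [ 0.2238  0.0048 -0.0017]
turn -180.55 deg = share -0.5015 j6 would? shift after turn [ 0.2238 -0.0048  0.0017]
turn 179.45 deg = share 0.4985 j6 would? shift after turn [ 0.2238 -0.0048  0.0017]
```

{"name": "drive_tool", "arguments": {"commands": [[[0.06, 0.0048, -0.0017, -0.0015], [0.06, 0, 0, 0], [0.05, 0, 0, 0], [0.04, 0, 0, 0], [0.0138, 0, 0, 0], [0, 0, 0, 0], [0, 0, 0, 0], [0, 0, 0, 0]]]}}

```text
time: 20.3
tool_pos: [0.5748, -0.1482, 0.1174]
ee_rot: [-0.552, 1.569, -0.295]
wrist_force: [-0.2, 0.0, -0.6]
width: 0.0421
```

{"name": "drive_tool", "arguments": {"commands": [[[0, 0, 0, 0], [0, 0, 0, 0], [0, 0, 0, 0], [0, 0, 0, 0], [0, 0, 0, 0], [0, 0, 0, 0], [0, 0, 0, 0]]], "grip": 0}}

```text
time: 21.0
tool_pos: [0.5745, -0.1489, 0.1166]
ee_rot: [-1.311, 1.569, -1.055]
wrist_force: [1.5, -2.7, -0.1]
width: 0.0097
```

```bash
python3 - <<'E'
from h import *
go(.5745,-.1492,.1165,-74)
E
```

```text
p [ 0.5745 -0.1489  0.1166] yaw 104.68 q [-3.490e-01  2.150e-01  1.403e+00 -1.000e-03  1.523e+00 -2.175e+00] w 0.0097 F [ 1.5 -2.7 -0.1] T [-0.605 -0.157  0.042] t 21.0 xaxis [ 8.0e-04 -1.4e-03 -1.0e+00]
shift now [ 0.0004 -0.0012 -0.0002]
turn 178.68 deg = share 0.4963 j6 would? shift after turn [0.0004 0.0012 0.0002]
turn -1.32 deg = share -0.0037 j6 would? shift after turn [ 0.0004 -0.0012 -0.0002]
turn -181.32 deg = share -0.5037 j6 would? shift after turn [0.0004 0.0012 0.0002]
```

{"name": "drive_tool", "arguments": {"commands": [[[0.0006, 0, 0, 0.023], [0.0006, 0, 0, 0.023], [0.0006, 0, 0, 0.023], [0.0006, 0, 0, 0.023], [0.0006, 0, 0, 0.023], [0.0006, 0, 0, 0.023], [0.0006, 0, 0, 0.023], [0.0006, 0, 0, 0.023], [0.0006, 0, 0, 0.023], [0.0006, 0, 0, 0.023], [0.0006, 0, 0, 0.023], [0.0006, 0, 0, 0.023], [0.0006, 0, 0, 0.023], [0.0006, 0, 0, 0.023], [0.0006, 0, 0, 0.023], [0.0006, 0, 0, 0.023], [0.0006, 0, 0, 0.023], [0.0006, 0, 0, 0.023], [0.0006, 0, 0, 0.023], [0.0006, 0, 0, 0.023]]]}}

```text
time: 23.0
tool_pos: [0.5732, -0.1495, 0.1138]
ee_rot: [0.383, 1.568, -2.258]
wrist_force: [-2.7, -5.7, 2.1]
width: 0.0097
```

{"name": "drive_tool", "arguments": {"commands": [[[0.0004, 0, 0, 0.0085], [0.0004, 0, 0, 0.0085], [0.0003, 0, 0, 0.0085], [0, 0, 0, 0.0085], [0, 0, 0, 0.007], [0, 0, 0, 0.006], [0, 0, 0, 0]]]}}

```text
time: 23.7
tool_pos: [0.5731, -0.1494, 0.1136]
ee_rot: [0.599, 1.567, -2.329]
wrist_force: [-3.5, -4.1, 1.7]
width: 0.0099
```

```bash
python3 - <<'E'
from h import *
go(.5745,-.1492,.1165,-74)
E
```

```text
p [ 0.5731 -0.1494  0.1136] yaw -77.8 q [-0.349  0.216  1.407 -0.003  1.519  1.009] w 0.0099 F [-3.5 -4.1  1.7] T [-0.887  0.72   0.54 ] t 23.7 xaxis [-0.0024 -0.0025 -1.    ]
shift now [-0.0116  0.0006 -0.0057]
turn -3.8 deg = share -0.0105 j6 would? shift after turn [-0.0116  0.001  -0.0056]
turn -183.8 deg = share -0.5105 j6 would? shift after turn [-0.0116 -0.001   0.0056]
turn 176.2 deg = share 0.4895 j6 would? shift after turn [-0.0116 -0.001   0.0056]
```

{"name": "drive_tool", "arguments": {"commands": [[[0, 0, 0, 0], [0, 0, 0, 0], [0, 0, 0, 0], [0, 0, 0, 0], [0, 0, 0, 0], [-0.08, 0, 0, 0], [-0.1, 0, 0, 0], [-0.05, 0, 0, 0], [0, 0, 0, -0.0234], [0, 0, 0, -0.0234], [0, 0, 0, -0.0234], [0, 0, 0, -0.0234], [0, 0, 0, -0.0234], [0, 0, 0, -0.0234], [0, 0, 0, -0.0234], [0, 0, 0, -0.0234], [0, 0, 0, -0.0234], [0, 0, 0, -0.0234], [0, 0, 0, -0.0234], [0, 0, 0, -0.0234]]], "grip": 0.45}}

```text
time: 25.7
tool_pos: [0.5741, -0.1479, 0.1704]
ee_rot: [-2.87, 1.57, 2.254]
wrist_force: [-0.7, 0.1, 0.4]
width: 0.0421
```

{"name": "drive_tool", "arguments": {"commands": [[[0, 0, 0, -0.0234], [0, 0, 0, -0.0234], [0, 0, 0, -0.0234], [0, 0, 0, -0.0234], [0, 0, 0, -0.0234], [0, 0, 0, -0.0234], [0, 0, 0, -0.0234], [0, 0, 0, -0.0234], [0, 0, 0, -0.0203], [0, 0, 0, 0], [0, 0, 0, 0]]]}}

```text
time: 26.8
tool_pos: [0.5741, -0.148, 0.1705]
ee_rot: [2.224, 1.57, 2.361]
wrist_force: [-0.3, 0.2, -0.4]
width: 0.0425
```

```bash
python3 - <<'E'
from h import *
go(.5007,-.2826,.17,98)
E
python3 pump.py
```

```text
p [ 0.5741 -0.148   0.1705] yaw 97.82 q [-0.348  0.192  1.322  0.     1.628 -2.055] w 0.0425 F [-0.3  0.2 -0.4] T [ 0.076 -0.012  0.007] t 26.8 xaxis [-3.e-04  3.e-04 -1.e+00]
shift now [ 0.0019 -0.4934 -0.3643]
turn -0.18 deg = share -0.0005 j6 would? shift after turn [ 0.0019 -0.4923 -0.3658]
turn -180.18 deg = share -0.5005 j6 would? shift after turn [0.0019 0.4923 0.3658]
turn 179.82 deg = share 0.4995 j6 would? shift after turn [0.0019 0.4923 0.3658]
scene cover rect ((540.2860107421875, -229.30291748046875), (160.80438232421875, 134.51809692382812), 15.850198745727539) z 0.09854833315240763
scene boss 227.3388429752066 252.30578512396696 [ 0.4399189  -0.12861459  0.106     ]
scene nut px [217.9 271.3] 80 mean [ 0.4599 -0.1839  0.1308] zmax 0.1348 rect ((460.3431396484375, -182.61660766601562), (25.781574249267578, 11.934622764587402), 12.764323234558105)
scene nut px [276.8 283.9] 93 mean [ 0.5828 -0.1486  0.1303] zmax 0.1347 rect ((582.1785888671875, -148.1242218017578), (28.845352172851562, 11.21204948425293), 19.950809478759766)
scene nut px [205.8 319.8] 164 mean [ 0.5014 -
[... 370 characters left out ...]
.06066131591797, 116.92173767089844), 15.691091537475586) z 0.10009494125722418
top boss 419.1603375527426 259.32067510548524 [ 0.56087832 -0.25126848  0.106     ]
top nut px [382.4 259.5] 17 mean [ 0.5566 -0.1536  0.133 ] zmax 0.1385 rect ((556.5208740234375, -154.60256958007812), (7.127403259277344, 10.287683486938477), 7.394374847412109)
top nut px [433.3 282.1] 104 mean [ 0.5017 -0.2812  0.1355] zmax 0.1422 rect ((501.6346740722656, -281.72686767578125), (45.719364166259766, 10.283089637756348), 7.8444976806640625)
top nut px [392.1 293.6] 89 mean [ 0.4707 -0.1781  0.133 ] zmax 0.1394 rect ((471.2392578125, -178.54347229003906), (44.91281509399414, 11.236613273620605), 14.07826042175293)
```

{"name": "drive_tool", "arguments": {"commands": [[[0, -0.0822, -0.0607, 0], [0, -0.0822, -0.0607, 0], [0, -0.0822, -0.0607, 0], [0, -0.0822, -0.0607, 0], [0, -0.0822, -0.0607, 0], [0, -0.0822, -0.0607, 0], [0, 0, 0, 0], [0, 0, 0, 0], [0, 0, 0, 0], [0, 0, 0, 0]]]}}

```text
time: 27.9
tool_pos: [0.5017, -0.2818, 0.1707]
ee_rot: [0.955, 1.57, 1.096]
wrist_force: [-0.5, -0.3, 0.2]
width: 0.042
```

```bash
python3 - <<'E'
from h import *
go(.5007,-.2826,.1165,98)
E
```

```text
p [ 0.5017 -0.2818  0.1707] yaw 98.04 q [-0.611  0.153  1.367  0.     1.622 -2.322] w 0.042 F [-0.5 -0.3  0.2] T [0.046 0.026 0.039] t 27.9 xaxis [ 2.e-04  4.e-04 -1.e+00]
shift now [ 0.2168 -0.0026 -0.0043]
turn 0.04 deg = share 0.0001 j6 would? shift after turn [ 0.2168 -0.0026 -0.0043]
turn -179.96 deg = share -0.4999 j6 would? shift after turn [0.2168 0.0026 0.0043]
turn 180.04 deg = share 0.5001 j6 would? shift after turn [0.2168 0.0026 0.0043]
```

{"name": "drive_tool", "arguments": {"commands": [[[0.06, -0.0026, -0.0043, 0], [0.06, 0, 0, 0], [0.05, 0, 0, 0], [0.035, 0, 0, 0], [0.0118, 0, 0, 0], [0, 0, 0, 0], [0, 0, 0, 0], [0, 0, 0, 0]]]}}

```text
time: 28.7
tool_pos: [0.5006, -0.284, 0.1174]
ee_rot: [-0.714, 1.569, -0.575]
wrist_force: [0.4, 0.1, 0.1]
width: 0.0424
```

{"name": "drive_tool", "arguments": {"commands": [[[0, 0, 0, 0], [0, 0, 0, 0], [0, 0, 0, 0], [0, 0, 0, 0], [0, 0, 0, 0], [0, 0, 0, 0], [0, 0, 0, 0]]], "grip": 0}}

```text
time: 29.4
tool_pos: [0.5001, -0.2829, 0.1165]
ee_rot: [1.632, 1.569, 1.772]
wrist_force: [-0.2, 2.8, 1.6]
width: 0.0096
```

```bash
python3 - <<'E'
from h import *
go(.5007,-.2826,.1165,-74)
E
```

```text
p [ 0.5001 -0.2829  0.1165] yaw 97.99 q [-6.140e-01  1.760e-01  1.449e+00  1.000e-03  1.518e+00 -2.324e+00] w 0.0096 F [-0.2  2.8  1.6] T [0.641 0.186 0.009] t 29.4 xaxis [-3.0e-04  1.4e-03 -1.0e+00]
shift now [0.0001 0.0008 0.0026]
turn 171.99 deg = share 0.4778 j6 would? shift after turn [ 0.0001 -0.0004 -0.0027]
turn -8.01 deg = share -0.0222 j6 would? shift after turn [0.0001 0.0004 0.0027]
turn -188.01 deg = share -0.5222 j6 would? shift after turn [ 0.0001 -0.0004 -0.0027]
```

{"name": "drive_tool", "arguments": {"commands": [[[0.0006, 0, 0, 0.0225], [0.0006, 0, 0, 0.0225], [0.0006, 0, 0, 0.0225], [0.0006, 0, 0, 0.0225], [0.0006, 0, 0, 0.0225], [0.0006, 0, 0, 0.0225], [0.0006, 0, 0, 0.0225], [0.0006, 0, 0, 0.0225], [0.0006, 0, 0, 0.0225], [0.0006, 0, 0, 0.0225], [0.0006, 0, 0, 0.0225], [0.0006, 0, 0, 0.0225], [0.0006, 0, 0, 0.0225], [0.0006, 0, 0, 0.0225], [0.0006, 0, 0, 0.0225], [0.0006, 0, 0, 0.0225], [0.0006, 0, 0, 0.0225], [0.0006, 0, 0, 0.0225], [0.0006, 0, 0, 0.0225], [0.0006, 0, 0, 0.0225]]]}}

```text
time: 31.4
tool_pos: [0.4995, -0.2831, 0.1138]
ee_rot: [-1.108, 1.569, 2.482]
wrist_force: [-1.7, 2.5, 3.3]
width: 0.0096
```

{"name": "drive_tool", "arguments": {"commands": [[[0.0004, 0, 0, 0.0075], [0.0004, 0, 0, 0.0075], [0.0003, 0, 0, 0.0075], [0, 0, 0, 0.0075], [0, 0, 0, 0.006], [0, 0, 0, 0.005], [0, 0, 0, 0]]]}}

```text
time: 32.1
tool_pos: [0.4995, -0.283, 0.1137]
ee_rot: [-0.737, 1.569, 2.602]
wrist_force: [-3.5, 3.1, 4.5]
width: 0.0099
```

```bash
python3 - <<'E'
from h import *
go(.5007,-.2826,.1165,-74)
E
```

```text
p [ 0.4995 -0.283   0.1137] yaw -78.71 q [-0.614  0.177  1.453 -0.     1.513  0.76 ] w 0.0099 F [-3.5  3.1  4.5] T [0.742 0.798 0.586] t 32.1 xaxis [-1.4e-03  9.0e-04 -1.0e+00]
shift now [-0.0111 -0.0008 -0.005 ]
turn -4.71 deg = share -0.0131 j6 would? shift after turn [-0.0111 -0.0004 -0.005 ]
turn -184.71 deg = share -0.5131 j6 would? shift after turn [-0.0111  0.0004  0.005 ]
turn 175.29 deg = share 0.4869 j6 would? shift after turn [-0.0111  0.0004  0.005 ]
```

{"name": "drive_tool", "arguments": {"commands": [[[0, 0, 0, 0], [0, 0, 0, 0], [0, 0, 0, 0], [0, 0, 0, 0], [0, 0, 0, 0], [-0.08, 0, 0, 0], [-0.12, 0, 0, 0], [-0.12, 0, 0, 0], [0, 0, 0, 0], [0, 0, 0, 0], [0, 0, 0, 0]]], "grip": 0.45}}

```text
time: 33.2
tool_pos: [0.4995, -0.2832, 0.1914]
ee_rot: [-0.831, 1.568, 2.506]
wrist_force: [0.0, 0.3, -0.6]
width: 0.0425
```

```bash
python3 - <<'E'
from h import *
go(.33,.05,.2,90)
E
```

```text
p [ 0.4995 -0.2832  0.1914] yaw -78.79 q [-0.615  0.146  1.333  0.     1.665  0.761] w 0.0425 F [ 0.   0.3 -0.6] T [-0.078  0.18  -0.011] t 33.2 xaxis [-0.0023  0.0017 -1.    ]
shift now [-0.0306 -1.4393  0.4061]
turn -168.79 deg = share -0.4689 j6 would? shift after turn [-0.0306  1.3329 -0.6781]
turn 11.21 deg = share 0.0311 j6 would? shift after turn [-0.0306 -1.3329  0.6781]
turn 191.21 deg = share 0.5311 j6 would? shift after turn [-0.0306  1.3329 -0.6781]
```

{"name": "drive_tool", "arguments": {"commands": [[[-0.01, -0.1309, 0.0369, 0], [-0.01, -0.1309, 0.0369, 0], [-0.01, -0.1309, 0.0369, 0], [0, -0.1309, 0.0369, 0], [0, -0.1309, 0.0369, 0], [0, -0.1309, 0.0369, 0], [0, -0.1309, 0.0369, 0], [0, -0.1309, 0.0369, 0], [0, -0.1309, 0.0369, 0], [0, -0.1309, 0.0369, 0], [0, -0.1309, 0.0369, 0], [0, 0, 0, 0], [0, 0, 0, 0]]]}}

```text
time: 34.5
tool_pos: [0.33, 0.05, 0.1995]
ee_rot: [0.031, 1.569, -2.913]
wrist_force: [0.2, -0.6, -0.4]
width: 0.0421
```

```bash
python3 pump.py; python3 - <<'E'
from h import *
for n in('scene','top'):
    s=snap(n,f'c_{n}.png')
    for k in('blue','orange'):
        for b in blobs(s,k): print(n,k,*b)
    a=s['pixels'];
    b=a[225:380,180:335] if n=='scene' else a[215:325,335:445]
    cv2.imwrite(f'pics/crop2_{n}.png',cv2.resize(b,(600,600),interpolation=cv2.INTER_CUBIC)[...,::-1])
    b=a[100:260,270:430] if n=='scene' else a[170:330,140:350]
    cv2.imwrite(f'pics/jar_{n}.png',cv2.resize(b,None,fx=3.5,fy=3.5,interpolation=cv2.INTER_CUBIC)[...,::-1])
E
```

```text
scene cover rect ((536.5786743164062, -216.7725830078125), (160.37083435058594, 160.56298828125), 15.83861255645752) z 0.09840134298177694
scene boss 241.43805309734512 305.4070796460177 [ 0.5376043  -0.21762688  0.106     ]
scene nut px [223.1 272.4] 150 mean [ 0.4699 -0.1808  0.1307] zmax 0.1366 rect ((470.1190185546875, -179.445068359375), (46.51878356933594, 11.331144332885742), 15.88921070098877)
scene nut px [272.4 282.9] 157 mean [ 0.5735 -0.1513  0.1305] zmax 0.1349 rect ((573.2968139648438, -149.77098083496094), (46.112510681152344, 12.71699047088623), 14.908382415771484)
scene nut px [205.  319.8] 163 mean [ 0.4998 -0.284   0.1307] zmax 0.1354 rect ((499.439208984375, -283.2655029296875), (47.09712219238281, 10.805588722229004), 14.701918601989746)
scene nut px [256.8 331.5] 165 mean [ 0.6032 -0.2544  0.1314] zmax 0.1352 rect ((603.51953125, -253.5886688232422), (45.48093795776367, 10.8767671585083), 15.837645530700684)
top cover rect ((538.5661010742188, -216.00985717773438), (159.64752197265625, 161.99728393554688), 16.06223487854004) z 0.09965263707470062
top boss 405.36
[... 1345 characters left out ...]
[ 0.5563 -0.4443  0.0147] [46. 46.  9.]
top blue [475.9 143.5] 1064 0.057 [ 0.8937 -0.4208  0.0553] [ 89. 102.  11.]
top blue [504.8 144.1] 545 0.0567 [ 0.8928 -0.5053  0.0551] [88. 43. 11.]
top blue [388.1 229.9] 196 0.0186 [ 0.6516 -0.1831  0.0168] [41. 43. 11.]
top blue [233.4 238.1] 185 0.0524 [0.617  0.2445 0.0506] [40. 40. 10.]
top blue [196.7 270.3] 195 0.0521 [0.5277 0.3396 0.0506] [38. 43.  9.]
top orange [196.1 234.1] 201 0.0529 [0.6269 0.3466 0.0511] [39. 44. 11.]
top orange [482.2 265.3] 221 0.0181 [ 0.5565 -0.4418  0.0164] [45. 45. 11.]
top orange [227.8 269.1] 208 0.0524 [0.5323 0.256  0.0506] [38. 44. 11.]
top orange [191.6 309.1] 207 0.052 [0.4235 0.3472 0.0504] [37. 42. 11.]
```

View pics/crop2_scene.png

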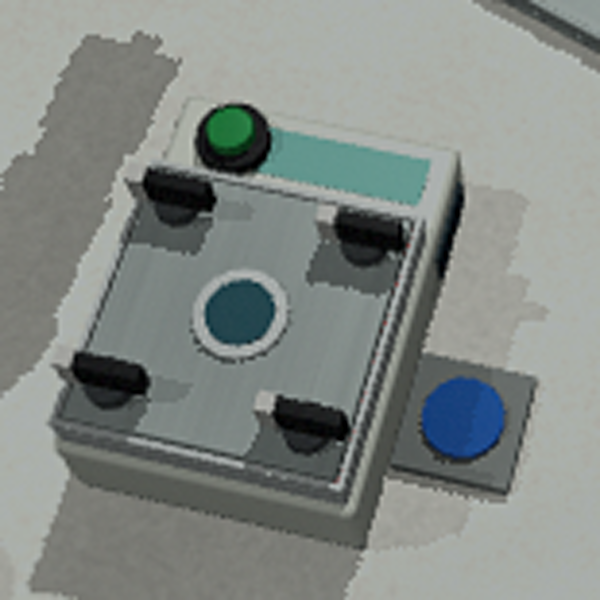

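View pics/jar_scene.png

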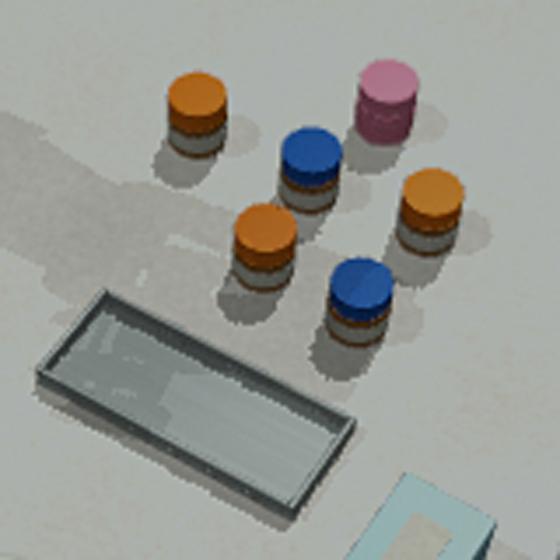

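View pics/jar_top.png

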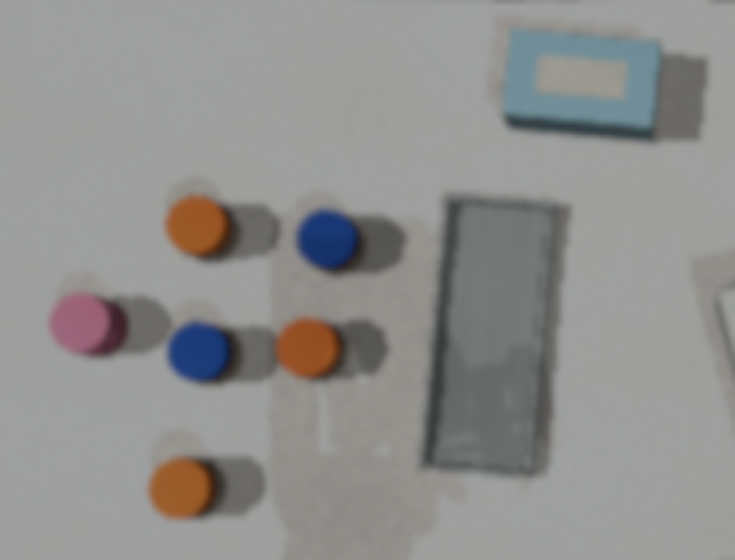

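View pics/crop2_top.png

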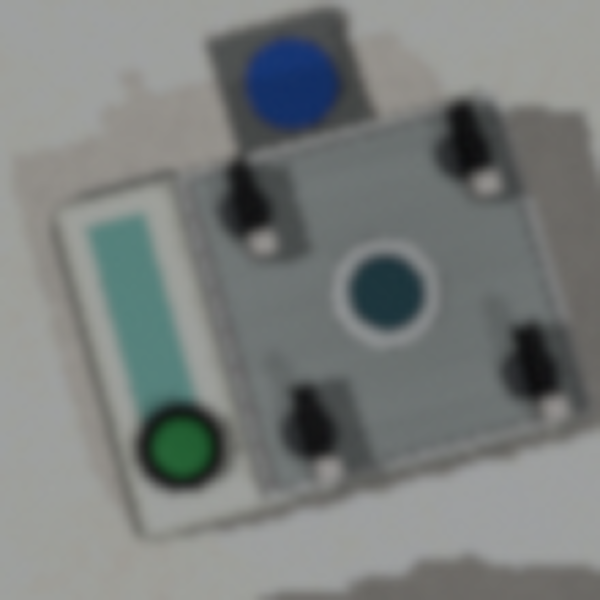

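```bash
python3 - <<'E'
from h import *
for n in('scene','top'):
    s=snap(n);X=cloud(s)
    m=(X[...,0]>.42)&(X[...,0]<.73)&(X[...,1]>.04)&(X[...,1]<.215)
    w=m&(X[...,2]>.011)&(X[...,2]<.03);q=X[w]
    print(n,cv2.minAreaRect((q[:,:2]*1000).astype(np.float32)),len(q),np.percentile(q[:,2],[50,95]))
    f=m&(X[...,2]<.011)&(X[...,2]>.0035)
    n_,l,st,c=cv2.connectedComponentsWithStats(f.astype(np.uint8));i=1+np.argmax(st[1:,4]);q=X[l==i]
    print(' floor',cv2.minAreaRect((q[:,:2]*1000).astype(np.float32)),len(q),np.median(q[:,2]))
    hsv=cv2.cvtColor(s['pixels'],cv2.COLOR_RGB2HSV)
    pk=(X[...,2]>.03)&(X[...,2]<.06)&(abs(X[...,0]-.55)<.15)&(abs(X[...,1]-.35)<.16)
    n_,l,st,c=cv2.connectedComponentsWithStats(pk.astype(np.uint8))
    for i in range(1,n_):
        if st[i,4]>60:
            q=X[l==i];q=q[q[:,2]>np.percentile(q[:,2],90)-.006];(cx,cy),r=cv2.minEnclosingCircle((q[:,:2]*1000).astype(np.float32));print(' jar',c[i].round(),round(cx,1),round(cy,1),round(r,1),q.mean(0).round(4))
E
```

```text
scene ((546.8698120117188, 119.3608627319336), (92.97532653808594, 221.34506225585938), 86.0670394897461) 541 [0.01570778 0.01915016]
 floor ((544.3126831054688, 124.1240234375), (78.98970031738281, 210.8519287109375), 86.12577056884766) 1198 0.005044089736959134
 jar [380. 125.] 549.3 433.1 24.7 [0.5488 0.4313 0.0483]
 jar [326. 129.] 421.8 347.3 24.7 [0.4233 0.3475 0.0483]
 jar [358. 145.] 528.7 341.4 25.1 [0.5279 0.3396 0.0486]
 jar [393. 157.] 624.4 347.1 25.7 [0.6273 0.3465 0.0485]
 jar [345. 167.] 532.5 256.1 24.9 [0.5321 0.2553 0.0486]
 jar [372. 183.] 617.8 244.3 24.6 [0.6175 0.2436 0.0486]
top ((579.330810546875, 116.96980285644531), (109.54210662841797, 287.85382080078125), 80.86500549316406) 496 [0.01744472 0.02243649]
 floor ((549.3798217773438, 122.39735412597656), (79.74971008300781, 210.4346160888672), 86.45149993896484) 1567 0.006028408550502018
 jar [196. 234.] 628.8 349.1 23.2 [0.6279 0.349  0.051 ]
 jar [233. 238.] 618.8 246.7 23.4 [0.6187 0.2467 0.0507]
 jar [163. 262.] 549.8 433.6 23.8 [0.5495 0.4337 0.0509]
 jar [197. 270.] 529.1 341.4 23.5 [0.5285 0.3416 0.0506]
 jar [228. 269.] 533.6 257.5 23.4 [0.5334 0.2578 0.0508]
 jar [192. 309.] 423.9 349.7 23.7 [0.4236 0.3491 0.0506]
```

```bash
python3 - <<'E'
from h import *
go(.5285,.3405,.1,-45)
E
```

```text
p [0.3309 0.049  0.2004] yaw -78.9 q [-0.023 -0.412  1.809 -0.     1.745  1.354] w 0.0423 F [ 0.1 -0.2  0. ] T [-0.01   0.13   0.006] t 34.8 xaxis [-8.e-04 -0.e+00 -1.e+00]
shift now [ 0.401  -0.9917 -1.0005]
turn -33.9 deg = share -0.0942 j6 would? shift after turn [ 0.401  -0.2652 -1.3835]
turn -213.9 deg = share -0.5942 j6 would? shift after turn [0.401  0.2652 1.3835]
turn 146.1 deg = share 0.4058 j6 would? shift after turn [0.401  0.2652 1.3835]
```

{"name": "drive_tool", "arguments": {"commands": [[[0, 0, 0, -0.0235], [0, 0, 0, -0.0235], [0, 0, 0, -0.0235], [0, 0, 0, -0.0235], [0, -0.0265, -0.1383, 0], [0, -0.0265, -0.1383, 0], [0, -0.0265, -0.1383, 0], [0, -0.0265, -0.1383, 0], [0, -0.0265, -0.1383, 0], [0, -0.0265, -0.1383, 0], [0, -0.0265, -0.1383, 0], [0, -0.0265, -0.1383, 0], [0, -0.0265, -0.1383, 0], [0, -0.0265, -0.1383, 0], [0.13, 0, 0, 0], [0.15, 0, 0, 0], [0.12, 0, 0, 0], [0, 0, 0, 0], [0, 0, 0, 0], [0, 0, 0, 0]]], "grip": 0.75}}

```text
time: 36.8
tool_pos: [0.5297, 0.3416, 0.1034]
ee_rot: [2.85, 1.566, 0.494]
wrist_force: [0.2, 0.5, 0.8]
width: 0.0705
```

```bash
python3 - <<'E'
from h import *
go(.5285,.3405,.018,-45)
s=snap('scene','a1.png');a=s['pixels'][60:260,250:450]
cv2.imwrite('pics/a1.png',cv2.resize(a,(600,600),interpolation=cv2.INTER_CUBIC)[...,::-1])
for b in blobs(s,'blue'): print(b)
E
```

```text
p [0.5297 0.3416 0.1034] yaw -44.99 q [0.483 0.3   1.325 0.    1.512 1.268] w 0.0705 F [0.2 0.5 0.8] T [-0.086  0.089  0.04 ] t 36.8 xaxis [ 0.0039  0.0021 -1.    ]
shift now [ 0.3415 -0.0005  0.008 ]
turn 0.01 deg = share 0.0 j6 would? shift after turn [ 0.3415 -0.0005  0.008 ]
turn -179.99 deg = share -0.5 j6 would? shift after turn [ 0.3415  0.0005 -0.008 ]
turn 180.01 deg = share 0.5 j6 would? shift after turn [ 0.3415  0.0005 -0.008 ]
(array([184.7,  34.3]), np.int32(44), np.float64(0.0284), array([-0.1864,  0.501 ,  0.0271]), array([39., 12.,  9.]))
(array([203.9,  38.6]), np.int32(109), np.float64(0.0292), array([-0.1074,  0.517 ,  0.0286]), array([119.,  28.,  10.]))
(array([358.3, 144.6]), np.int32(207), np.float64(0.0499), array([0.5282, 0.3374, 0.0485]), array([46., 46., 10.]))
(array([372.8, 182.1]), np.int32(251), np.float64(0.0497), array([0.6179, 0.2435, 0.0483]), array([46., 47., 10.]))
(array([299.1, 332.6]), np.int32(345), np.float64(0.0164), array([ 0.6512, -0.1845,  0.0148]), array([45., 46., 10.]))
(array([346.1, 473.3]), np.int32(365), np.float64(0.0548), array([ 0.8708, -0.3831,  0.0536]), array([59., 34.,  9.]))
```

View pics/a1.png

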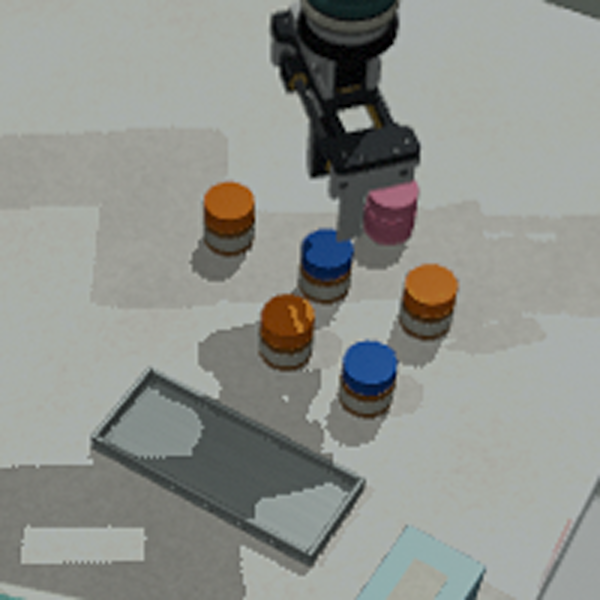

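{"name": "drive_tool", "arguments": {"commands": [[[0.1, 0, 0.004, 0], [0.1, 0, 0, 0], [0.08, 0, 0, 0], [0.045, 0, 0, 0], [0.016, 0, 0, 0], [0, 0, 0, 0], [0, 0, 0, 0], [0, 0, 0, 0]]]}}

```text
time: 37.65
tool_pos: [0.5283, 0.3411, 0.0171]
ee_rot: [2.859, 1.568, 0.503]
wrist_force: [-0.3, 0.5, -0.0]
width: 0.0705
```

{"name": "drive_tool", "arguments": {"commands": [[[0, 0, 0, 0], [0, 0, 0, 0], [0, 0, 0, 0], [0, 0, 0, 0], [0, 0, 0, 0], [0, 0, 0, 0], [0, 0, 0, 0]]], "grip": 0}}

```text
time: 38.35
tool_pos: [0.5273, 0.3407, 0.0157]
ee_rot: [-2.673, 1.57, 1.255]
wrist_force: [-0.1, 0.2, 2.4]
width: 0.0472
```

```bash
python3 - <<'E'
from h import *
go(.4926,.1248,.1,-45)
E
```

```text
p [0.5273 0.3407 0.0157] yaw -44.95 q [0.483 0.362 1.427 0.    1.353 1.268] w 0.0472 F [-0.1  0.2  2.4] T [ 0.059  0.252 -0.002] t 38.35 xaxis [ 1.e-04  4.e-04 -1.e+00]
shift now [-0.3375  0.5118  0.7093]
turn 0.05 deg = share 0.0001 j6 would? shift after turn [-0.3375  0.5125  0.7088]
turn -179.95 deg = share -0.4999 j6 would? shift after turn [-0.3375 -0.5125 -0.7088]
turn 180.05 deg = share 0.5001 j6 would? shift after turn [-0.3375 -0.5125 -0.7088]
```

{"name": "drive_tool", "arguments": {"commands": [[[-0.08, 0, 0, 0], [-0.14, 0, 0, 0], [-0.14, 0, 0, 0], [0, 0.064, 0.0887, 0], [0, 0.064, 0.0887, 0], [0, 0.064, 0.0887, 0], [0, 0.064, 0.0887, 0], [0, 0.064, 0.0887, 0], [0, 0.064, 0.0887, 0], [0, 0.064, 0.0887, 0], [0, 0.064, 0.0887, 0], [0, 0, 0, 0], [0, 0, 0, 0], [0, 0, 0, 0]]]}}

```text
time: 39.75
tool_pos: [0.4926, 0.1252, 0.1053]
ee_rot: [-1.973, 1.57, 1.956]
wrist_force: [-0.6, 0.4, 0.1]
width: 0.0477
```

```bash
python3 - <<'E'
from h import *
go(.4926,.1248,.0222,-45)
E
```

```text
p [0.4926 0.1252 0.1053] yaw -44.92 q [1.370e-01 3.700e-02 1.624e+00 1.000e-03 1.481e+00 9.210e-01] w 0.0477 F [-0.6  0.4  0.1] T [-0.034  0.046  0.048] t 39.75 xaxis [-2.e-04  5.e-04 -1.e+00]
shift now [0.3323 0.0014 0.0013]
turn 0.08 deg = share 0.0002 j6 would? shift after turn [0.3323 0.0014 0.0013]
turn -179.92 deg = share -0.4998 j6 would? shift after turn [ 0.3323 -0.0014 -0.0013]
turn 180.08 deg = share 0.5002 j6 would? shift after turn [ 0.3323 -0.0014 -0.0013]
```

{"name": "drive_tool", "arguments": {"commands": [[[0.1, 0, 0, 0], [0.1, 0, 0, 0], [0.07, 0, 0, 0], [0.04, 0, 0, 0], [0.018, 0, 0, 0], [0.004, 0, 0, 0], [0, 0, 0, 0], [0, 0, 0, 0], [0, 0, 0, 0]]]}}

```text
time: 40.65
tool_pos: [0.4932, 0.1247, 0.0234]
ee_rot: [2.555, 1.569, 0.2]
wrist_force: [-0.2, 0.1, -0.0]
width: 0.0479
```

```bash
python3 - <<'E'
from h import *
go(.4926,.1248,.0217,-45)
s=snap('scene');a=s['pixels'][100:300,230:430]
cv2.imwrite('pics/a2.png',cv2.resize(a,(600,600),interpolation=cv2.INTER_CUBIC)[...,::-1])
E
```

```text
p [0.4932 0.1247 0.0234] yaw -44.95 q [0.136 0.106 1.723 0.    1.311 0.921] w 0.0479 F [-0.2  0.1 -0. ] T [-0.09   0.154  0.035] t 40.65 xaxis [ 1.8e-03  4.0e-04 -1.0e+00]
shift now [ 0.0069 -0.0021  0.0015]
turn 0.05 deg = share 0.0001 j6 would? shift after turn [ 0.0069 -0.0021  0.0015]
turn -179.95 deg = share -0.4999 j6 would? shift after turn [ 0.0069  0.0021 -0.0015]
turn 180.05 deg = share 0.5001 j6 would? shift after turn [ 0.0069  0.0021 -0.0015]
```

View pics/a2.png

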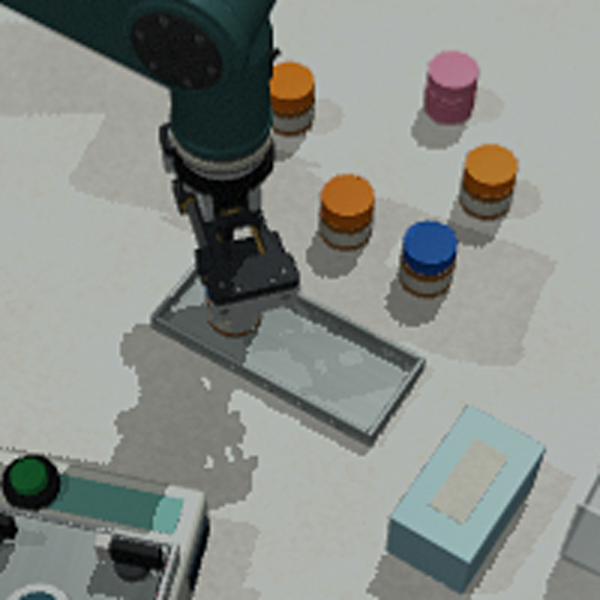

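{"name": "drive_tool", "arguments": {"commands": [[[0.006, 0, 0, 0], [0, 0, 0, 0], [0, 0, 0, 0], [0, 0, 0, 0]]]}}

```text
time: 41.1
tool_pos: [0.4925, 0.1246, 0.021]
ee_rot: [-2.378, 1.571, 1.55]
wrist_force: [0.6, 0.4, -0.5]
width: 0.0476
```

{"name": "drive_tool", "arguments": {"commands": [[[0, 0, 0, 0], [0, 0, 0, 0], [0, 0, 0, 0], [0, 0, 0, 0], [0, 0, 0, 0], [-0.08, 0, 0, 0], [-0.14, 0, 0, 0], [-0.14, 0, 0, 0], [0, 0, 0, 0], [0, 0, 0, 0], [0, 0, 0, 0]]], "grip": 0.75}}

```text
time: 42.2
tool_pos: [0.4916, 0.1245, 0.1095]
ee_rot: [-0.682, 1.568, -3.038]
wrist_force: [-1.0, 0.4, 0.5]
width: 0.0707
```

```bash
python3 - <<'E'
from h import *
go(.618,.245,.1,-45)
for n in('scene','top'):
    s=snap(n)
    for b in blobs(s,'blue'): print(n,b)
E
```

```text
p [0.4916 0.1245 0.1095] yaw -44.95 q [0.136 0.033 1.619 0.    1.492 0.921] w 0.0707 F [-1.   0.4  0.5] T [-0.086  0.141 -0.017] t 42.2 xaxis [-2.6e-03 -3.0e-04 -1.0e+00]
shift now [ 0.0366  0.0174 -0.6985]
turn 0.05 deg = share 0.0001 j6 would? shift after turn [ 0.0366  0.0167 -0.6986]
turn -179.95 deg = share -0.4999 j6 would? shift after turn [ 0.0366 -0.0167  0.6986]
turn 180.05 deg = share 0.5001 j6 would? shift after turn [ 0.0366 -0.0167  0.6986]
scene (array([372.8, 182.1]), np.int32(250), np.float64(0.0498), array([0.6178, 0.2438, 0.0483]), array([45., 47.,  9.]))
scene (array([306.6, 196.9]), np.int32(215), np.float64(0.0549), array([0.4951, 0.1186, 0.0536]), array([44., 42., 11.]))
scene (array([299.1, 332.7]), np.int32(347), np.float64(0.0163), array([ 0.6511, -0.1847,  0.0148]), array([46., 47., 11.]))
scene (array([346.2, 473.3]), np.int32(366), np.float64(0.0552), array([ 0.8711, -0.3829,  0.0538]), array([59., 34.,  9.]))
top (array([485.6, 143.8]), np.int32(1625), np.float64(0.0569), array([ 0.8935, -0.4488,  0.0552]), array([ 91., 157.,  12.]))
top (array([388.1, 229.9]), np.int32(195), np.float64(0.0183), array([ 0.6512, -0.1829,  0.0165]), array([41., 43., 10.]))
top (array([233.4, 238.1]), np.int32(185), np.float64(0.0522), array([0.6167, 0.2447, 0.0506]), array([39., 41., 12.]))
```

{"name": "drive_tool", "arguments": {"commands": [[[0, 0.0028, -0.1164, 0], [0, 0.0028, -0.1164, 0], [0, 0.0028, -0.1164, 0], [0, 0.0028, -0.1164, 0], [0, 0.0028, -0.1164, 0], [0, 0.0028, -0.1164, 0], [0, 0, 0, 0], [0, 0, 0, 0], [0, 0, 0, 0], [0, 0, 0, 0]]]}}

```text
time: 43.3
tool_pos: [0.6182, 0.2444, 0.111]
ee_rot: [-0.375, 1.57, -2.731]
wrist_force: [-0.1, 0.9, 0.4]
width: 0.0701
```

```bash
python3 - <<'E'
from h import *
go(.618,.245,.017,-45)
s=snap('scene');a=s['pixels'][60:260,250:450]
cv2.imwrite('pics/b1.png',cv2.resize(a,(600,600),interpolation=cv2.INTER_CUBIC)[...,::-1])
for b in blobs(s,'blue'): print(b)
E
```

```text
p [0.6182 0.2444 0.111 ] yaw -44.99 q [ 0.291  0.375  1.212 -0.     1.555  1.076] w 0.0701 F [-0.1  0.9  0.4] T [-0.045  0.072  0.035] t 43.3 xaxis [-5.e-04 -2.e-04 -1.e+00]
shift now [ 0.3761 -0.0023 -0.0011]
turn 0.01 deg = share 0.0 j6 would? shift after turn [ 0.3761 -0.0023 -0.0011]
turn -179.99 deg = share -0.5 j6 would? shift after turn [0.3761 0.0023 0.0011]
turn 180.01 deg = share 0.5 j6 would? shift after turn [0.3761 0.0023 0.0011]
(array([201.3,  38.5]), np.int32(273), np.float64(0.0271), array([-0.1294,  0.5121,  0.027 ]), array([159.,  35.,  12.]))
(array([372.5, 182.4]), np.int32(240), np.float64(0.0497), array([0.6176, 0.2425, 0.0484]), array([45., 46., 10.]))
(array([307.1, 195.6]), np.int32(272), np.float64(0.0551), array([0.4944, 0.1232, 0.0536]), array([46., 45., 10.]))
(array([299.2, 332.6]), np.int32(345), np.float64(0.0164), array([ 0.6513, -0.1846,  0.0149]), array([47., 46.,  9.]))
(array([346.2, 473.3]), np.int32(366), np.float64(0.0553), array([ 0.871 , -0.383 ,  0.0538]), array([59., 33.,  9.]))
```

View pics/b1.png

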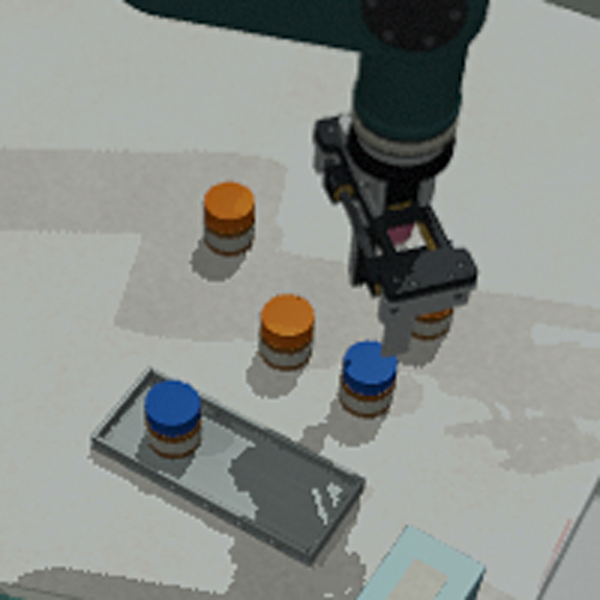

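{"name": "drive_tool", "arguments": {"commands": [[[0.1, -0.002, 0, 0], [0.1, 0, 0, 0], [0.1, 0, 0, 0], [0.05, 0, 0, 0], [0.024, 0, 0, 0], [0, 0, 0, 0], [0, 0, 0, 0], [0, 0, 0, 0]]]}}

```text
time: 44.15
tool_pos: [0.6197, 0.2459, 0.0194]
ee_rot: [2.672, 1.568, 0.317]
wrist_force: [0.2, -0.0, -0.4]
width: 0.0704
```

{"name": "drive_tool", "arguments": {"commands": [[[0, 0, 0, 0], [0, 0, 0, 0], [0, 0, 0, 0], [0, 0, 0, 0], [0, 0, 0, 0], [0, 0, 0, 0], [0, 0, 0, 0]]], "grip": 0}}

```text
time: 44.85
tool_pos: [0.6186, 0.2457, 0.0178]
ee_rot: [-2.956, 1.57, 0.972]
wrist_force: [-1.1, -0.3, 2.7]
width: 0.0472
```

```bash
python3 - <<'E'
from h import *
go(.6024,.1172,.1,-45)
E
```

```text
p [0.6186 0.2457 0.0178] yaw -44.95 q [0.293 0.438 1.318 0.    1.386 1.077] w 0.0472 F [-1.1 -0.3  2.7] T [ 0.099  0.313 -0.038] t 44.85 xaxis [ 3.e-04  4.e-04 -1.e+00]
shift now [-0.3289  0.3172  0.4094]
turn 0.05 deg = share 0.0001 j6 would? shift after turn [-0.3289  0.3176  0.4091]
turn -179.95 deg = share -0.4999 j6 would? shift after turn [-0.3289 -0.3176 -0.4091]
turn 180.05 deg = share 0.5001 j6 would? shift after turn [-0.3289 -0.3176 -0.4091]
```

Place target TCP z ≈ 0.0232.

{"name": "drive_tool", "arguments": {"commands": [[[-0.08, 0, 0, 0], [-0.14, 0, 0, 0], [-0.13, 0, 0, 0], [0, 0.0634, 0.0819, 0], [0, 0.0634, 0.0819, 0], [0, 0.0634, 0.0819, 0], [0, 0.0634, 0.0819, 0], [0, 0.0634, 0.0819, 0], [0, 0, 0, 0], [0, 0, 0, 0], [0, 0, 0, 0], [0, 0, 0, 0]]]}}

```text
time: 46.05
tool_pos: [0.6023, 0.1181, 0.1048]
ee_rot: [-1.724, 1.57, 2.205]
wrist_force: [-0.7, -0.7, -0.8]
width: 0.0474
```

```bash
python3 - <<'E'
from h import *
go(.6024,.1172,.0232,-45)
E
```

```text
p [0.6023 0.1181 0.1048] yaw -44.88 q [0.101 0.267 1.364 0.    1.511 0.884] w 0.0474 F [-0.7 -0.7 -0.8] T [-0.043  0.128 -0.012] t 46.05 xaxis [-2.e-04  3.e-04 -1.e+00]
shift now [0.3262 0.0029 0.0022]
turn 0.12 deg = share 0.0003 j6 would? shift after turn [0.3262 0.0029 0.0022]
turn -179.88 deg = share -0.4997 j6 would? shift after turn [ 0.3262 -0.0029 -0.0022]
turn 180.12 deg = share 0.5003 j6 would? shift after turn [ 0.3262 -0.0029 -0.0022]
```

{"name": "drive_tool", "arguments": {"commands": [[[0.1, 0, 0, 0], [0.1, 0, 0, 0], [0.07, 0, 0, 0], [0.04, 0, 0, 0], [0.014, 0, 0, 0], [0.002, 0, 0, 0], [0, 0, 0, 0], [0, 0, 0, 0], [0, 0, 0, 0], [0, 0, 0, 0], [0, 0, 0, 0]]]}}

```text
time: 47.15
tool_pos: [0.6025, 0.1171, 0.0237]
ee_rot: [2.59, 1.57, 0.235]
wrist_force: [-0.4, 1.0, -1.7]
width: 0.0471
```

```bash
python3 - <<'E'
from h import *
go(.6024,.1172,.0232,-45)
E
```

```text
p [0.6025 0.1171 0.0237] yaw -44.95 q [0.1   0.325 1.458 0.    1.358 0.884] w 0.0471 F [-0.4  1.  -1.7] T [-0.017  0.129 -0.046] t 47.15 xaxis [ 5.e-04  1.e-04 -1.e+00]
shift now [ 0.0022 -0.0005 -0.0002]
turn 0.05 deg = share 0.0001 j6 would? shift after turn [ 0.0022 -0.0005 -0.0002]
turn -179.95 deg = share -0.4999 j6 would? shift after turn [0.0022 0.0005 0.0002]
turn 180.05 deg = share 0.5001 j6 would? shift after turn [0.0022 0.0005 0.0002]
```

{"name": "drive_tool", "arguments": {"commands": [[[0, 0, 0, 0], [0, 0, 0, 0], [0, 0, 0, 0], [0, 0, 0, 0], [0, 0, 0, 0], [-0.08, 0, 0, 0], [-0.14, 0, 0, 0], [-0.15, 0, 0, 0], [-0.15, 0, 0, 0], [-0.1, 0, 0, 0], [0, 0, 0, 0], [0, 0, 0, 0]]], "grip": 0.75}}

```text
time: 48.35
tool_pos: [0.6022, 0.1171, 0.1781]
ee_rot: [2.786, 1.571, 0.431]
wrist_force: [-0.5, -0.7, -0.3]
width: 0.0707
```

```bash
python3 - <<'E'
from h import *
go(.464,-.121,.15,-45)
E
```

```text
p [0.6022 0.1171 0.1781] yaw -44.95 q [0.1   0.235 1.256 0.    1.65  0.884] w 0.0707 F [-0.5 -0.7 -0.3] T [-0.064  0.098  0.032] t 48.35 xaxis [ 2.e-04  1.e-04 -1.e+00]
shift now [0.1121 0.2815 1.0647]
turn 0.05 deg = share 0.0001 j6 would? shift after turn [0.1121 0.2824 1.0645]
turn -179.95 deg = share -0.4999 j6 would? shift after turn [ 0.1121 -0.2824 -1.0645]
turn 180.05 deg = share 0.5001 j6 would? shift after turn [ 0.1121 -0.2824 -1.0645]
```

{"name": "drive_tool", "arguments": {"commands": [[[0, 0.0282, 0.1065, 0], [0, 0.0282, 0.1065, 0], [0, 0.0282, 0.1065, 0], [0, 0.0282, 0.1065, 0], [0, 0.0282, 0.1065, 0], [0, 0.0282, 0.1065, 0], [0, 0.0282, 0.1065, 0], [0, 0.0282, 0.1065, 0], [0, 0.0282, 0.1065, 0], [0, 0.0282, 0.1065, 0], [0.08, 0, 0, 0], [0.05, 0, 0, 0], [0, 0, 0, 0], [0, 0, 0, 0], [0, 0, 0, 0], [0, 0, 0, 0], [0, 0, 0, 0]]], "grip": 0}}

```text
time: 50.05
tool_pos: [0.4646, -0.121, 0.1466]
ee_rot: [2.041, 1.57, -0.314]
wrist_force: [-0.5, 0.6, 0.0]
width: 0.0004
```

```bash
python3 - <<'E'
from h import *
go(.464,-.121,.095,-45)
s=snap('scene','d1.png');a=s['pixels']
for b in blobs(s,'blue')+blobs(s,'orange')+blobs(s,'green'): print(b)
cv2.imwrite('pics/d1.png',cv2.resize(a[100:340,180:440],None,fx=2.4,fy=2.4,interpolation=cv2.INTER_CUBIC)[...,::-1])
s=snap('top')
for b in blobs(s,'blue')+blobs(s,'orange')+blobs(s,'green'): print(b)
E
```

```text
p [ 0.4646 -0.121   0.1466] yaw -44.92 q [-0.373 -0.051  1.628  0.     1.563  0.411] w 0.0004 F [-0.5  0.6  0. ] T [-0.095  0.106 -0.047] t 50.05 xaxis [ 1.2e-03 -4.0e-04 -1.0e+00]
shift now [ 0.2065 -0.0019  0.0017]
turn 0.08 deg = share 0.0002 j6 would? shift after turn [ 0.2065 -0.0019  0.0017]
turn -179.92 deg = share -0.4998 j6 would? shift after turn [ 0.2065  0.0019 -0.0017]
turn 180.08 deg = share 0.5002 j6 would? shift after turn [ 0.2065  0.0019 -0.0017]
(array([202.5,  39. ]), np.int32(338), np.float64(0.0271), array([-0.1254,  0.5127,  0.0267]), array([158.,  39.,  12.]))
(array([307.2, 195.5]), np.int32(270), np.float64(0.055), array([0.4943, 0.1228, 0.0537]), array([46., 46.,  9.]))
(array([343.9, 215.6]), np.int32(289), np.float64(0.0551), array([0.6028, 0.1144, 0.0536]), array([46., 45.,  9.]))
(array([299.1, 332.6]), np.int32(346), np.float64(0.0165), array([ 0.6513, -0.1847,  0.0149]), array([46., 47., 10.]))
(array([346.1, 473.3]), np.int32(365), np.float64(0.0551), array([ 0.871 , -0.383 ,  0.0537]), array([59., 34.,  9.]))
(array([337.1, 130.7]), np.int32(204), n
[... 1251 characters left out ...]
]))
(array([482.2, 265.2]), np.int32(220), np.float64(0.0184), array([ 0.5567, -0.4424,  0.0165]), array([45., 45., 11.]))
(array([228.1, 269. ]), np.int32(204), np.float64(0.052), array([0.5327, 0.2555, 0.0504]), array([39., 42., 10.]))
(array([189.6, 296.8]), np.int32(204), np.float64(0.0525), array([0.4564, 0.354 , 0.0506]), array([37., 41., 10.]))
(array([144.7, 139.1]), np.int32(471), np.float64(0.0574), array([0.8937, 0.5044, 0.0557]), array([89., 44., 12.]))
(array([164.1, 139.8]), np.int32(526), np.float64(0.057), array([0.8926, 0.448 , 0.0554]), array([86., 46., 11.]))
(array([183.9, 139.9]), np.int32(477), np.float64(0.0572), array([0.8934, 0.3916, 0.0555]), array([88., 43., 11.]))
```

View pics/d1.png

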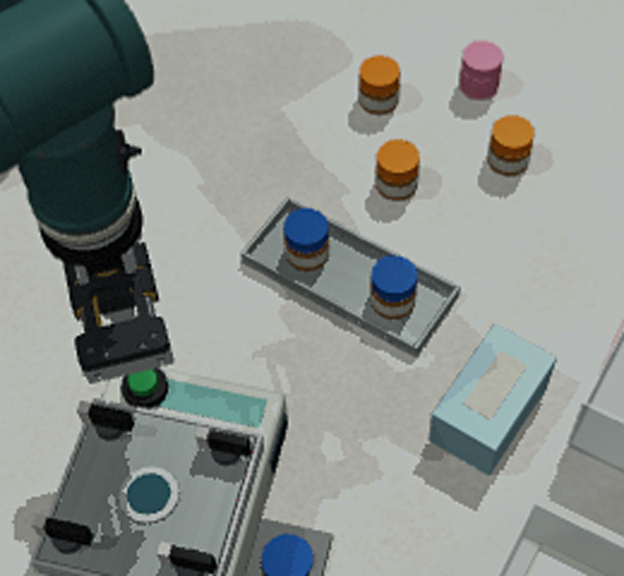

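{"name": "drive_tool", "arguments": {"commands": [[[0.08, -0.002, 0.001, 0], [0.08, 0, 0, 0], [0.04, 0, 0, 0], [0.006, 0, 0, 0], [0, 0, 0, 0], [0, 0, 0, 0], [0, 0, 0, 0]]]}}

```text
time: 50.85
tool_pos: [0.4643, -0.1213, 0.0956]
ee_rot: [2.034, 1.569, -0.322]
wrist_force: [0.5, -0.2, -0.1]
width: 0.0001
```

{"name": "drive_tool", "arguments": {"commands": [[[0.006, 0, 0, 0], [0.006, 0, 0, 0], [0.006, 0, 0, 0], [0, 0, 0, 0], [0, 0, 0, 0]]]}}

```text
time: 51.35
tool_pos: [0.4639, -0.1211, 0.0904]
ee_rot: [2.057, 1.57, -0.298]
wrist_force: [-0.2, 1.1, 1.7]
width: 0.0007
```

{"name": "drive_tool", "arguments": {"commands": [[[0.006, 0, 0, 0], [0.006, 0, 0, 0], [0.006, 0, 0, 0], [0, 0, 0, 0], [0, 0, 0, 0]]]}}

```text
time: 51.85
tool_pos: [0.4639, -0.1211, 0.0863]
ee_rot: [2.036, 1.57, -0.319]
wrist_force: [-0.3, 0.5, 6.0]
width: 0.0007
```

{"name": "drive_tool", "arguments": {"commands": [[[0.004, 0, 0, 0], [0.004, 0, 0, 0], [0, 0, 0, 0], [0, 0, 0, 0]]]}}

```text
time: 52.25
tool_pos: [0.464, -0.1211, 0.0861]
ee_rot: [1.967, 1.569, -0.388]
wrist_force: [-2.3, 0.5, 14.1]
width: 0.0005
```

Bottomed out (force rose from 6 to 14 N with no more travel). Retract and check.

{"name": "drive_tool", "arguments": {"commands": [[[-0.04, 0, 0, 0], [-0.12, 0, 0, 0], [-0.15, 0, 0, 0], [-0.15, 0, 0, 0], [0, -0.12, -0.05, 0], [0, -0.12, -0.05, 0], [0, -0.12, -0.05, 0], [0, 0, 0, 0], [0, 0, 0, 0], [0, 0, 0, 0]]]}}

```text
time: 53.25
tool_pos: [0.4263, -0.0314, 0.1979]
ee_rot: [-0.666, 1.57, -3.022]
wrist_force: [-0.4, -0.0, 0.9]
width: 0.0004
```

```bash
python3 pump.py; python3 - <<'E'
from h import *
go(.4,0,.2)
s=snap('scene','e1.png')
for b in blobs(s,'blue')+blobs(s,'orange')+blobs(s,'green'): print(b)
E
```

```text
scene cover rect ((536.7831420898438, -216.52792358398438), (160.27975463867188, 160.51808166503906), 15.982166290283203) z 0.09836449908264533
scene boss 241.3815789473684 305.37280701754383 [ 0.53745946 -0.21762035  0.106     ]
scene nut px [223.  272.5] 154 mean [ 0.4703 -0.1807  0.131 ] zmax 0.1365 rect ((470.2630615234375, -180.22109985351562), (45.84893035888672, 11.126880645751953), 16.289033889770508)
scene nut px [272.4 282.9] 154 mean [ 0.5732 -0.1512  0.131 ] zmax 0.1365 rect ((573.1640014648438, -150.50274658203125), (46.775821685791016, 12.609421730041504), 15.09559154510498)
scene nut px [205.2 319.8] 165 mean [ 0.5003 -0.2837  0.1311] zmax 0.1366 rect ((499.9722595214844, -283.4385681152344), (46.92771911621094, 11.276766777038574), 13.65925121307373)
scene nut px [257.  331.5] 168 mean [ 0.6031 -0.2543  0.1311] zmax 0.1366 rect ((602.903564453125, -253.5312042236328), (46.2979736328125, 11.206735610961914), 15.458551406860352)
top cover rect ((538.8994750976562, -215.8883819580078), (159.80697631835938, 162.291259765625), 16.003360748291016) z 0.09975043742770962
top 
[... 1486 characters left out ...]
y([337.3, 130. ]), np.int32(183), np.float64(0.0503), array([0.4559, 0.3551, 0.0487]), array([46., 46.,  9.]))
(array([393. , 155.6]), np.int32(211), np.float64(0.0499), array([0.6267, 0.347 , 0.0486]), array([45., 45., 10.]))
(array([344.9, 165.7]), np.int32(215), np.float64(0.0503), array([0.5322, 0.2556, 0.0489]), array([44., 47.,  9.]))
(array([192.3, 419.5]), np.int32(442), np.float64(0.0162), array([ 0.5561, -0.444 ,  0.0147]), array([47., 46.,  9.]))
(array([506.4, 163.4]), np.int32(1422), np.float64(0.0547), array([0.8956, 0.4594, 0.0532]), array([ 88., 143.,  11.]))
(array([239.1, 258.3]), np.int32(130), np.float64(0.0923), array([ 0.4637, -0.1225,  0.0905]), array([27., 28.,  9.]))
```

View pics/e1.png

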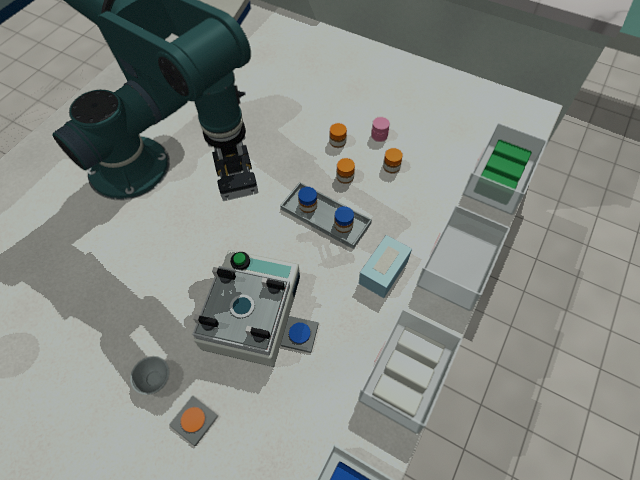

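```bash
python3 -c "
from h import *
robot.close_job(); print(robot.get_obs()['time'])"
```

```text
the job is handed in; nothing more can be done
the job is handed in; nothing more can be done
```

The job is done and handed in at about 53 s; no verdict was reported.

- **Nuts:** I tightened all four to the stop in the order 1, 3, then 2, 4, with the wrist reading about 0.5–0.6 N m at each stop. The last pictures show every bar aligned with the pump to within about 2°. The white ends point along the pump's −x, and the cover is down at about 99 mm.
- **Jars:** The disc on the pump's foot is blue, and only two blue-lidded jars were there. Both now stand upright in the steel tray, with their lid tops at 55 mm.
- **Button:** I pressed it last, until it stopped moving while the force rose from 6 to 14 N. It has since sprung back up.

**One jar moved:** one orange jar ended up about 33 mm from where it started, between about 43 s and 50 s, while the gripper was over the second blue jar and the tray. I took this as the knock you announced and left the jar standing where it was. The pink jar and the other two orange jars did not move. By eye in the last picture, the dish and carton had not moved either. The gripper was clear of everything at hand-in.

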